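Load bearing rollers into the microscope's cell tray and slide it under the lens

TASK

Draw the microscope's cell tray fully out, then tip the steel rollers of each scoop that holds any into the tray cell with the floor of that scoop's colour, so that no roller ever drops into another cell; do not pluck rollers out of the scoops with the fingers. Leave every scoop standing upright on the mat, and when all rollers are in, push the tray fully home under the lens. Do not bump the lens or disturb the caliper and the mouse.

Things in the scene. Friction and masses are not known exactly. Their poses are not given: they have to be found in the camera images.
- tray (a joint): sliding cell tray of the microscope, metres: 0 = pushed fully in against its stop, centred under the lens; 0.18 = drawn fully out for loading. It slides level along the microscope's -y axis with about 2.5 N of friction and stays where it is left
- tray_middle (a point): top of the tray's dividers where they cross, at its centre. The white tray is 124 mm square with 4 mm outer walls and a cross of 4 mm dividers, all equally high, making 4 cells 56 mm square and 31 mm deep; cell floors are 32 mm above the bench, wall tops 63 mm. Axes as the microscope's
- tray_handle (a point): centre of the flat top of the tray's black upright handle tab, 86 mm above the bench, 125 mm outward (-y) from the tray's centre; the tab is 12 mm thick along the sliding direction (point y), 32 mm wide (x), and 50 mm of it stands free, with 57 mm between it and the tray wall. Axes as the microscope's
- microscope: bench inspection microscope, fixed: grey base plate 170 x 410 x 18 mm, white column 75 x 60 mm, 418 mm high, 125 mm from the lens axis on local +y, joined to the lens by a head at 300 to 360 mm height. Origin on the bench, under the lens axis; z up, -y is the direction in which the tray draws out
- lens: lens barrel hanging over the pushed-in tray: origin at the centre of its lower end, 125 mm above the bench; 40 mm wide for the lowest 45 mm, 56 mm wide above, up to the head at 300 mm. Must not be bumped
- mat: blue-grey bench mat, fixed, 300 x 400 x 3 mm; origin under its centre, x along the 300 mm side. Scoops start and finish on it
- caliper: digital caliper lying beyond the mat, 200 mm long, 13 mm high, bystander
- mouse: white computer mouse, 64 mm wide, 34 mm high, bystander
- cell_red (a point): centre of the floor of the cell with the red floor, 56 mm square inside; axes as the microscope's (walls along x and y), z up; wall tops are 31 mm above it
- cell_blue (a point): centre of the floor of the cell with the blue floor, 56 mm square inside; axes as the microscope's (walls along x and y), z up; wall tops are 31 mm above it
- cell_yellow (a point): centre of the floor of the cell with the yellow floor, 56 mm square inside; axes as the microscope's (walls along x and y), z up; wall tops are 31 mm above it
- cell_green (a point): centre of the floor of the cell with the green floor, 56 mm square inside; axes as the microscope's (walls along x and y), z up; wall tops are 31 mm above it
- scoop_red: red plastic scoop, 100 x 44 mm, 90 g. Origin on the underside, +x to the spout. Upright grip post at the back, 26 (x) x 16 mm (y), centred at x = -41 mm, top 61 mm up. In front a chute of two 18 mm lanes (a 2 mm rib between), walls 35 mm high, x = -22 to the open spout at +46 mm; its floor rises 10 degrees (7 mm up at the back, 18 at the spout), holding rollers back
- scoop_blue: blue plastic scoop, 100 x 44 mm, 90 g. Origin on the underside, +x to the spout. Upright grip post at the back, 26 (x) x 16 mm (y), centred at x = -41 mm, top 61 mm up. In front a chute of two 18 mm lanes (a 2 mm rib between), walls 35 mm high, x = -22 to the open spout at +46 mm; its floor rises 10 degrees (7 mm up at the back, 18 at the spout), holding rollers back
- scoop_yellow: yellow plastic scoop, 100 x 44 mm, 90 g. Origin on the underside, +x to the spout. Upright grip post at the back, 26 (x) x 16 mm (y), centred at x = -41 mm, top 61 mm up. In front a chute of two 18 mm lanes (a 2 mm rib between), walls 35 mm high, x = -22 to the open spout at +46 mm; its floor rises 10 degrees (7 mm up at the back, 18 at the spout), holding rollers back
- scoop_green: green plastic scoop, 100 x 44 mm, 90 g. Origin on the underside, +x to the spout. Upright grip post at the back, 26 (x) x 16 mm (y), centred at x = -41 mm, top 61 mm up. In front a chute of two 18 mm lanes (a 2 mm rib between), walls 35 mm high, x = -22 to the open spout at +46 mm; its floor rises 10 degrees (7 mm up at the back, 18 at the spout), holding rollers back
- roller_red_1: steel bearing roller, 12 mm diameter, 16 mm long, 14 g, starting crosswise at the back of one lane of the red scoop; may be absent, so a scoop may hold two, one or none. Origin at its centre, y along its length
- roller_red_2: steel bearing roller, 12 mm diameter, 16 mm long, 14 g, starting crosswise at the back of one lane of the red scoop; may be absent, so a scoop may hold two, one or none. Origin at its centre, y along its length
- roller_blue_1: steel bearing roller, 12 mm diameter, 16 mm long, 14 g, starting crosswise at the back of one lane of the blue scoop; may be absent, so a scoop may hold two, one or none. Origin at its centre, y along its length
- roller_blue_2: steel bearing roller, 12 mm diameter, 16 mm long, 14 g, starting crosswise at the back of one lane of the blue scoop; may be absent, so a scoop may hold two, one or none. Origin at its centre, y along its length
- roller_yellow_1: steel bearing roller, 12 mm diameter, 16 mm long, 14 g, starting crosswise at the back of one lane of the yellow scoop; may be absent, so a scoop may hold two, one or none. Origin at its centre, y along its length
- roller_yellow_2: steel bearing roller, 12 mm diameter, 16 mm long, 14 g, starting crosswise at the back of one lane of the yellow scoop; may be absent, so a scoop may hold two, one or none. Origin at its centre, y along its length
- roller_green_1: steel bearing roller, 12 mm diameter, 16 mm long, 14 g, starting crosswise at the back of one lane of the green scoop; may be absent, so a scoop may hold two, one or none. Origin at its centre, y along its length
- roller_green_2: steel bearing roller, 12 mm diameter, 16 mm long, 14 g, starting crosswise at the back of one lane of the green scoop; may be absent, so a scoop may hold two, one or none. Origin at its centre, y along its length

How it is judged:
By the outcome, as a careful person would: the job done as asked, in the order asked, and still so for the second after the job is handed in, with the robot touching nothing.
Of roller_red_1, roller_red_2, roller_blue_1, roller_blue_2, roller_yellow_1, roller_yellow_2, roller_green_1, roller_green_2 only 5 to 7 are there at a start; the rules pass over those that are not, and their reading is None.
At some moment in a run one of scoop_red, scoop_blue, scoop_yellow, scoop_green may be knocked a few centimetres aside while the robot is not near it.
It also fails if it takes over 208 s, if anything falls off the work surface, if the arm or the gripper's body presses on something with over 40 N, if the wrist force passes 120 N, or if a joint passes its speed limit or range.

ROBOT

A 7-joint arm with a two-finger parallel gripper is mounted at the origin on the work surface. World frame = base frame: x ahead of the robot, y to its left, z up, the work surface at z = 0. Lengths are in m, angles in degrees, forces in N, time in s.
With the tool pointing down it reaches from about 0.425 to 0.875 m from the base axis. Payload 4.7 kg.
Tool frame: the origin (TCP) lies between the finger pads; the fingertips stand env.tip_reach ahead of it and the grasp point (between the pads) lies 2 mm behind it (env.tip_reach is the distance from the TCP to the fingertips, in m); z points along the fingers, y is the line along which they close (so a half turn about z gives the same grasp; the last joint's range is limited). The gripper opens to 87 mm and grips with 3 to 60 N. Pads are 19 mm wide; open, the fingers measure 117 mm over their backs; the gripper's body (75 mm by 190 mm) begins 51 mm behind the grasp point.
Start: joints at [71.969, 18.392, -4.016, 83.108, 1.295, 78.541, -3.26], TCP at [0.21, -0.615, 0.24] pointing down, gripper open.
Joint ranges: [-163.93, 163.93], [-17.29, 119.83], [-79.2, 71.16], [3.27, 140.29], [-89.18, 269.18], [5.43, 117.66], [-154.24, 154.24]. Speed limits (degrees/s): [147.25, 147.25, 180, 180, 180, 180, 180].

INTERFACE

Orientations are given as [roll, pitch, yaw] about the fixed x, y, z axes, in that order (R = Rz(yaw) Ry(pitch) Rx(roll)).
In Python, from cell import env gives the robot as it stands.
- The arm moves only by the shell command python3 steer.py 'ROWS' [FORCE]. ROWS is rows parted by semicolons, their numbers by spaces, 1 to 8 of them, each of 5 numbers: dx, dy, dz in m, then a turn about the tool's z in degrees, then the finger opening in m; each row is the pose to reach, as a shift and turn from the pose commanded when the command began, along the tool's axes at that moment; what a row does not reach only later rows make up. A row lasts 1/12 s, in which the tool goes at most 0.0417 m and 7.16 degrees, less where a joint would pass 70% of its speed; a pose out of reach is approached as far as the arm can. The fingers move at their own pace and stop on an object; FORCE is the grip in N (left out, the last holds). Time passes only in rows, so rows that do not move let the fingers close. It prints the time, the measured TCP pose, the force, the opening and the grip force at its end.
- env.get_obs(): the state, without advancing time (a new reading comes with each control period).
- env.read_camera(name): name is "scene" or "side" or "wrist"; returns a dict with "color" (420x560x3 uint8, blue, green, red), "fx", "fy", "cx", "cy" (pixels), "dist" ([k1, k2, p1, p2, k3] as OpenCV has them; the pictures are not rectified), "world_from_camera" (4x4, takes a point from camera to world coordinates). Camera axes: x right, y down, z forward; pixel columns grow to the right and rows downward; lengths in m; the calibration is good to about 2 mm. A picture is of the moment at which its call begins. There is no depth.
- env.sign_off(): hands the job in; it is judged then, once.
The state is a dict: "time_s": time; "qpos": joint angles; "joint_velocities": joint speeds; "effort": joint torques, N m; "tool_pos": TCP position; "tool_rot": TCP orientation; "force": force on the tool from outside, world axes, zero at the start; "wrist_torque": the same for the moment, N m; "grip_width": finger opening in m; "grasp_force": force on a finger pad.
Only numpy, scipy, OpenCV 4.12 (cv2) and the standard library are available. Lean on these libraries where they do the work, as an engineer would, in place of code of your own. Each camera call takes 0.05 s, during which the arm holds its last target. There are 200 camera calls.

## Working session

There is one attempt and no reset: what is moved stays moved. The work goes in short steps, Python scripts to look and compute and a shell command to move; the robot and the scene stay as the last step left them, time stands still between calls to the robot, and variables do not carry over. Pictures are saved under pics/ and viewed, at most 14 in all, crops included, and the job is handed in when it is done.

```bash
ls; mkdir -p pics
python3 - <<'E'
from cell import env
import cv2
print(env.get_obs(), env.tip_reach)
for n in ("scene","side"):
    c=env.read_camera(n); cv2.imwrite(f"pics/{n}0.png",c["color"]); print(n,c["fx"],c["fy"],c["cx"],c["cy"],c["dist"]);print(c["world_from_camera"])
E
```

```text
cell.py
pics
steer.py
  3 cell.py
  5 steer.py
  8 total
{'time_s': 0.0, 'qpos': array([71.97028439, 18.43978321, -4.01531213, 83.17575793,  1.29838398,
       78.54094033, -3.26044784]), 'joint_velocities': array([-0.00669079,  0.04110246,  0.03836273, -0.0414245 ,  0.04301916,
        0.0363903 ,  0.00480209]), 'effort': array([-1.21813091e-04, -4.91287029e+01, -4.03951239e-01, -3.12532961e+01,
       -6.38588704e-02,  4.40629700e-02,  1.73648696e-04]), 'tool_pos': array([ 0.20963707, -0.61470741,  0.23844578]), 'tool_rot': array([-1.79888951e+02,  9.18666121e-03,  1.88395127e+01]), 'force': array([ 0.10911163,  0.550438  , -0.38874631]), 'wrist_torque': array([ 0.01284716,  0.01576143, -0.01174331]), 'grasp_force': 0.0, 'grip_width': 0.08692217873041955} 0.017
scene 417.6016888831404 417.6016888831404 282.8572429876343 206.65837330037897 [-0.02994183  0.          0.          0.          0.        ]
[[-0.7968299   0.49641083 -0.34443924  0.91731842]
 [ 0.60408685  0.66575603 -0.43800456  0.54798569]
 [ 0.0118823  -0.55708634 -0.83036957  1.07542317]
 [ 0.          0.          0.          1.        ]]
side 462.9558112584943 462.9558112584943 282.8230476498795 205.96469763233873 [-0.10330868  0.          0.          0.          0.        ]
[[-0.72710852 -0.47174434  0.49876896 -0.10324017]
 [-0.68639149  0.48534266 -0.54158031  0.6696739 ]
 [ 0.01341359 -0.73613842 -0.67669808  0.91503105]
 [ 0.          0.          0.          1.        ]]
```
View pics/scene0.png

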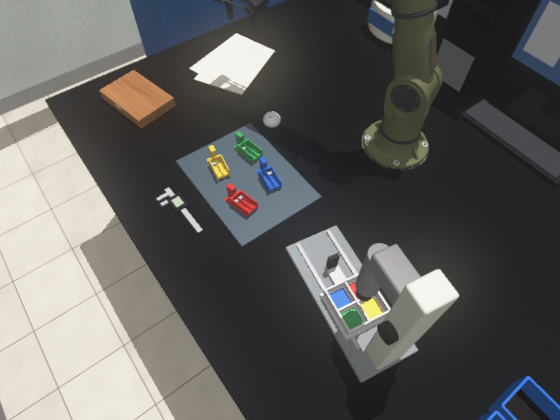

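View pics/side0.png

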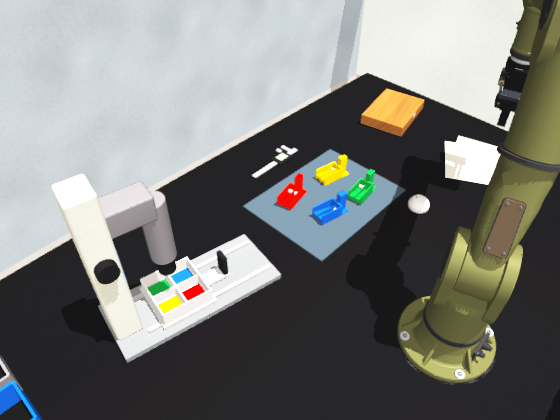

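Create h.py:
```python
import numpy as np, cv2
from cell import env
from scipy.optimize import minimize
def K(c): return np.array([[c["fx"],0,c["cx"]],[0,c["fy"],c["cy"]],[0,0,1.]])
def unproj(c,px,z):
    p=cv2.undistortPoints(np.array(px,float).reshape(-1,1,2),K(c),np.array(c["dist"])).reshape(-1,2)
    T=c["world_from_camera"]; d=np.c_[p,np.ones(len(p))]@T[:3,:3].T; o=T[:3,3]
    return o+d*((z-o[2])/d[:,2])[:,None]
def proj(c,P):
    Ti=np.linalg.inv(c["world_from_camera"])
    return cv2.projectPoints(np.array(P,float).reshape(-1,1,3),cv2.Rodrigues(Ti[:3,:3])[0],Ti[:3,3],K(c),np.array(c["dist"]))[0].reshape(-1,2)
def pose(x,y,a,P):
    a=np.radians(a);R=np.array([[np.cos(a),-np.sin(a),0],[np.sin(a),np.cos(a),0],[0,0,1]])
    return np.array(P,float)@R.T+[x,y,0]
def box(x0,x1,y0,y1,z0,z1): return [[x,y,z] for x in(x0,x1) for y in(y0,y1) for z in(z0,z1)]
```

Run:
```python
from h import *
np.set_printoptions(precision=4,suppress=True)
s=env.read_camera("scene"); d=env.read_camera("side"); w=env.read_camera("wrist")
cv2.imwrite("pics/w0.png",w["color"]); print(w["fx"],w["world_from_camera"])
print("plate",unproj(s,[(286,245),(337,226),(417,350),(362,381)],.018)[:,:2])
print("plate side",unproj(d,[(245,235),(281,273),(128,360)],.018)[:,:2])
print("mat",unproj(s,[(177,160),(252,125),(321,195),(243,244)],.003)[:,:2])
print("mat side",unproj(d,[(330,149),(405,189),(322,260),(243,207)],.003)[:,:2])
print("handle",unproj(s,[(334,259)],.086),unproj(d,[(223,254)],.086))
print("lens low", unproj(s,[(369,293)],.125))
```

```text
348.5859275281449 [[ 0.3221 -0.9128 -0.2511  0.2785]
 [-0.9467 -0.3109 -0.0841 -0.5921]
 [-0.0013  0.2648 -0.9643  0.3845]
 [ 0.      0.      0.      1.    ]]
plate [[0.5516 0.1013]
 [0.3917 0.1412]
 [0.4705 0.5349]
 [0.6308 0.5051]]
plate side [[0.5517 0.106 ]
 [0.3927 0.1334]
 [0.4617 0.5341]]
mat [[ 0.6425 -0.3784]
 [ 0.349  -0.3624]
 [ 0.3492  0.019 ]
 [ 0.6448  0.0173]]
mat side [[ 0.6499 -0.3782]
 [ 0.3526 -0.378 ]
 [ 0.3541  0.0195]
 [ 0.6488  0.0235]]
handle [[0.4992 0.2393 0.086 ]] [[0.494  0.2281 0.086 ]]
lens low [[0.508  0.3716 0.125 ]]
```

View pics/w0.png

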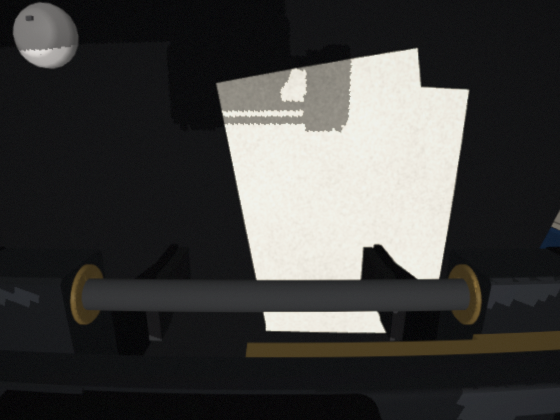

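```bash
cat >> h.py <<'E'
HUE={"red":0,"blue":107,"yellow":27,"green":68}
def mask(c,col,smin=110):
    h=cv2.cvtColor(c["color"],cv2.COLOR_BGR2HSV).astype(int)
    dh=abs((h[...,0]-HUE[col]+90)%180-90)
    return ((dh<11)&(h[...,1]>smin)&(h[...,2]>40)).astype(np.uint8)
SC=[box(-54,-28,-8,8,0,61),box(-54,46,-22,22,0,7),box(-22,46,-22,-20,0,35),box(-22,46,20,22,0,35),box(-24,-22,-22,22,0,35),[[-22,-22,7],[-22,22,7],[46,-22,18],[46,22,18],[46,-22,0],[46,22,0]]]
SC=[np.array(b)/1000. for b in SC]
def sil(c,p,parts=SC,z=0.003):
    m=np.zeros(c["color"].shape[:2],np.uint8)
    for b in parts:
        q=proj(c,pose(*p,b+[0,0,z])); cv2.fillConvexPoly(m,cv2.convexHull((q*16).round().astype(np.int32)),1,shift=4)
    return m
def iou(cams,masks,p): 
    return np.mean([ (lambda s:(s&m).sum()/max(1,(s|m).sum()))(sil(c,p)) for c,m in zip(cams,masks)])
def fit(cams,masks,p0s):
    best=None
    for p0 in p0s:
        r=minimize(lambda q:-iou(cams,masks,[q[0],q[1],q[2]*1000]),[p0[0],p0[1],p0[2]/1000],method="Nelder-Mead",
          options=dict(initial_simplex=[[p0[0]+a,p0[1]+b,p0[2]/1000+e] for a,b,e in((0,0,0),(.008,0,0),(0,.008,0),(0,0,.015))],xatol=1e-4,fatol=1e-4,maxiter=150))
        if best is None or r.fun<best[1]: best=(np.array([r.x[0],r.x[1],(r.x[2]*1000+180)%360-180]),r.fun)
    return best
def scoop(cams,col,p0s=None,roi=((.3,.72),(-.45,.06))):
    ms=[]
    for c in cams:
        m=mask(c,col); r=np.zeros_like(m)
        q=proj(c,[[x,y,.02] for x in roi[0] for y in roi[1]])
        if p0s is not None: q=proj(c,[[p0s[0][0]+a,p0s[0][1]+b,.02] for a in(-.09,.09) for b in(-.09,.09)])
        cv2.fillConvexPoly(r,cv2.convexHull(q.round().astype(np.int32)),1); ms.append(m&r)
    if p0s is None:
        cs=[unproj(c,[np.argwhere(m)[:,::-1].mean(0)],.02)[0] for c,m in zip(cams,ms)]; ct=np.mean(cs,0)
        p0s=[(ct[0],ct[1],a) for a in range(-180,180,30)]
    return fit(cams,ms,p0s)
E
python3 - <<'E'
from h import *
s=env.read_camera("scene"); d=env.read_camera("side")
for k in HUE: print(k,scoop([s,d],k))
E
```

```text
red (array([ 5.72160468e-01, -1.01437576e-01,  1.02300115e+02]), np.float64(-0.8304388023611408))
blue (array([ 0.44979632, -0.12811   , 80.56201988]), np.float64(-0.8544691126073642))
yellow (array([ 0.55335628, -0.26486224, 77.60489082]), np.float64(-0.8251374844225654))
green (array([ 0.43649045, -0.26471667, 98.25743631]), np.float64(-0.7493589743589744))
```

```bash
python3 steer.py '0.0417 0 0 -7.16 0.087; 0.0834 0 0 -14.3 0.087;0.1251 -0.0417 0 -18 0.087;0.165 -0.08 0 -18 0.087;0.165 -0.12 0 -18 0.087;0.165 -0.16 0 -18 0.087;0.165 -0.2 0 -18 0.087;0.165 -0.24 0 -18 0.087'
```

```text
time_s: 1.02
tool_pos: [0.2941, -0.3494, 0.2393]
tool_rot: [180.0, 0.0, 36.9]
force: [0.1, -0.1, 1.3]
grip_width: 0.0868
grasp_force: 0.0
```

```bash
python3 steer.py '0.035 0.011 -0.01 -7.1 0.087;0.07 0.022 -0.02 -14.2 0.087;0.105 0.034 -0.03 -21.3 0.087;0.14 0.045 -0.04 -28.4 0.087;0.175 0.057 -0.04 -35.5 0.087;0.207 0.068 -0.04 -42 0.087;0.207 0.068 -0.04 -42 0.087'
python3 - <<'E'
from h import *
w=env.read_camera("wrist");cv2.imwrite("pics/w1.png",w["color"]);s=env.read_camera("scene"); d=env.read_camera("side")
P={"red":(.572,-.101,102),"blue":(.45,-.128,80.5),"yellow":(.553,-.265,77.6),"green":(.4365,-.2647,98.3)}
for k in HUE: print(k,scoop([w],k,[P[k]]), scoop([s,d],k,[P[k]]))
E
```

```text
time_s: 1.6
tool_pos: [0.5065, -0.2768, 0.2792]
tool_rot: [179.8, -0.2, 79.6]
force: [-0.4, 0.8, 0.0]
grip_width: 0.0869
grasp_force: 0.0
red (array([ 5.72095738e-01, -1.01715395e-01,  1.01722775e+02]), np.float64(-0.8902768399729912)) (array([ 5.72055743e-01, -1.00808610e-01,  1.02881095e+02]), np.float64(-0.8440486370171301))
blue (array([ 0.44854868, -0.12838981, 79.81488614]), np.float64(-0.8425843694493783)) (array([ 0.44990733, -0.12650378, 78.38380764]), np.float64(-0.8547360248447204))
yellow (array([ 0.55348985, -0.26411207, 78.80124045]), np.float64(-0.5837165269137138)) (array([ 0.55385702, -0.26287459, 77.65638876]), np.float64(-0.816054301267729))
green (array([ 0.43642421, -0.26457136, 94.76510162]), np.float64(-0.5568181818181818)) (array([ 0.43646972, -0.26468755, 98.32468395]), np.float64(-0.802246560982002))
```

View pics/w1.png

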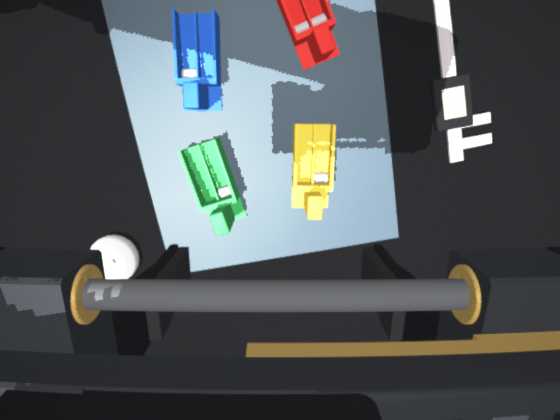

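```bash
python3 -c "
from h import *
o=env.get_obs();print(o['qpos'])
s=env.read_camera('scene'); d=env.read_camera('side')
# dark tab: crop
x=np.hstack([cv2.resize(s['color'][215:345,280:400],None,fx=3.3,fy=3.3),cv2.resize(d['color'][235:335,130:250],None,fx=3.3,fy=4.29)])
cv2.imwrite('pics/tab.png',x)"
```

```text
[ 49.29362051   9.76371173 -25.50115802  90.04488267   4.25714402
  81.21317226  12.26832131]
```

View pics/tab.png

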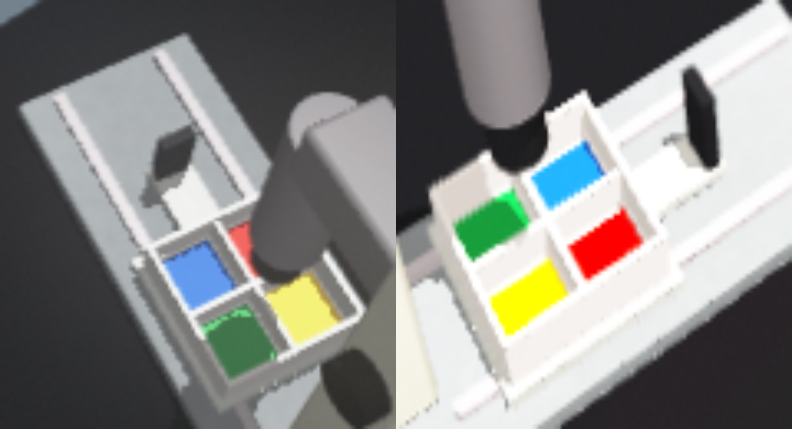

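```bash
python3 steer.py '0.038 -0.011 0 0 0.06;0.076 -0.022 0.005 0 0.06;0.114 -0.033 0.01 0 0.06;0.152 -0.044 0.015 0 0.06;0.19 -0.055 0.02 0 0.06;0.228 -0.066 0.025 0 0.06;0.266 -0.077 0.03 0 0.06;0.304 -0.088 0.035 0 0.06'; python3 steer.py '0.038 -0.011 0 0 0.06;0.038 -0.011 0 0 0.06'
python3 - <<'E'
from h import *
w=env.read_camera("wrist");cv2.imwrite("pics/w2.png",w["color"]);s=env.read_camera("scene"); d=env.read_camera("side")
print(env.get_obs()["qpos"],w["world_from_camera"][:3,3])
print(unproj(s,[(333,256.8)],.086),unproj(d,[(220,252)],.086))
E
```

```text
time_s: 2.52
tool_pos: [0.472, 0.0335, 0.2447]
tool_rot: [179.9, 0.1, 78.6]
force: [1.7, 0.4, -0.1]
grip_width: 0.0602
grasp_force: 0.0
time_s: 2.68
tool_pos: [0.4676, 0.0806, 0.2451]
tool_rot: [180.0, -0.1, 79.4]
force: [0.6, 0.9, 0.3]
grip_width: 0.0602
grasp_force: 0.0
[ 32.72588109  -2.27917835 -43.04424801 105.28658485  -1.48236281
  76.36524244 -21.18594156] [0.48089123 0.15113573 0.3908502 ]
[[0.49704415 0.23278854 0.086     ]] [[0.50389853 0.22893072 0.086     ]]
```

View pics/w2.png

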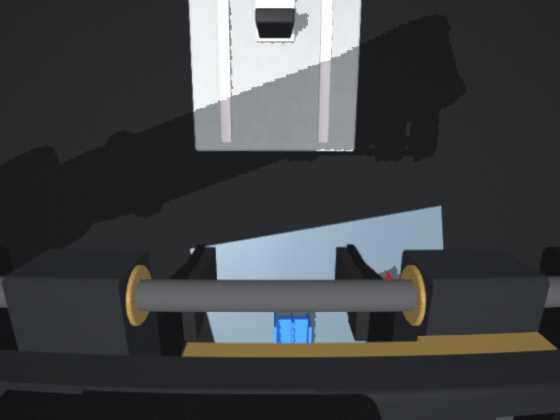

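Run:
```python
from h import *
np.set_printoptions(precision=4,suppress=True)
w=env.read_camera("wrist"); g=cv2.cvtColor(w["color"],cv2.COLOR_BGR2GRAY)
for r in (1,5,9,14,20,30): print(r,"".join("%4d"%v for v in g[r,246:306:2]))
print("col275",g[0:46,275])
f=unproj(w,[(197,151),(355,150),(190,2),(361,2)],.018);print(f)
e=f[1]-f[0];print(np.degrees(np.arctan2(e[1],e[0])),np.linalg.norm(e))
print(unproj(w,[(255,10),(295,10)],.086))
```

```text
1  231 157  71  77  75  74  74  72  74  73  72  72  71  71  71  70  69  70  69  69  62 101 145 198 229 227 224 213 227 228
5  233 192  74  80  82  81  79  80  78  78  76  75  77  75  75  74  74  74  74  74  65  99 135 136 135 135 136 137 146 220
9  234 197  60  56  57  57  56  56  55  54  54  55  53  52  51  52  51  53  50  51  49 106 137 137 136 136 136 136 208 230
14  235 233 118  28  29  28  29  29  30  29  27  30  27  28  29  29  27  29  28  29  46 154 138 137 138 139 139 144 197 231
20  236 235 252 115  29  27  30  27  29  28  28  29  28  28  30  29  28  28  28  28 113 187 139 139 160 224 232 231 230 230
30  235 235 243 243 237 235 236 236 231 229 233 237 236 229 230 233 220 218 212 208 216 215 223 235 236 237 236 234 233 232
col275 [ 69  70  70  72  73  75  75  74  65  52  36  29  29  30  29  28  27  29
  31  29  29  28  29  27  29  30  76 214 254 255 231 177 222 233 234 234
 234 235 235 236 236 237 237 237 237 238]
[[0.3952 0.1228 0.018 ]
 [0.56   0.0909 0.018 ]
 [0.4236 0.2654 0.018 ]
 [0.5873 0.2328 0.018 ]]
-10.93959487840718 0.16791822257820857
[[0.4841 0.2263 0.086 ]
 [0.5154 0.22   0.086 ]]
```

```bash
cat >> h.py <<'E'
def to(x,y,z,yaw):
    "print shift and turn along tool axes to reach world pose"
    from scipy.spatial.transform import Rotation as R
    o=env.get_obs(); r=R.from_euler("xyz",o["tool_rot"],degrees=True).as_matrix()
    yw=o["tool_rot"][2]; print("at",o["tool_pos"].round(4),"yaw",round(yw,1),"q7",round(o["qpos"][6]),"-> d",(r.T@(np.array([x,y,z])-o["tool_pos"])).round(4),"turn",round(-((yaw-yw+180)%360-180),1))
E
python3 -c "
from h import *
to(.4967,.223,.068,79.06)"
```

```text
at [0.4695 0.0706 0.2447] yaw 78.7 q7 -21 -> d [ 0.155  -0.0035  0.1764] turn -0.4
```

```bash
python3 steer.py '0 0 0.04 0 0.06;0 -0.001 0.08 0 0.06;0 -0.002 0.12 0 0.06;0 -0.003 0.16 0 0.06;0.03 -0.003 0.1764 0 0.06;0.065 -0.003 0.1764 0 0.06;0.1 -0.003 0.1764 0 0.06;0.1 -0.003 0.1764 0 0.06'
python3 - <<'E'
from h import *
to(.4967,.223,.068,79.06)
w=env.read_camera("wrist");cv2.imwrite("pics/w3.png",w["color"]); print(w["world_from_camera"][:3,3])
E
```

```text
time_s: 3.55
tool_pos: [0.4867, 0.1769, 0.0682]
tool_rot: [-180.0, -0.3, 79.0]
force: [-0.2, 0.5, 1.2]
grip_width: 0.0601
grasp_force: 0.0
at [0.4867 0.1769 0.0682] yaw 79.0 q7 -45 -> d [0.0471 0.0011 0.0004] turn -0.0
[0.50037433 0.24688941 0.21416936]
```

View pics/w3.png

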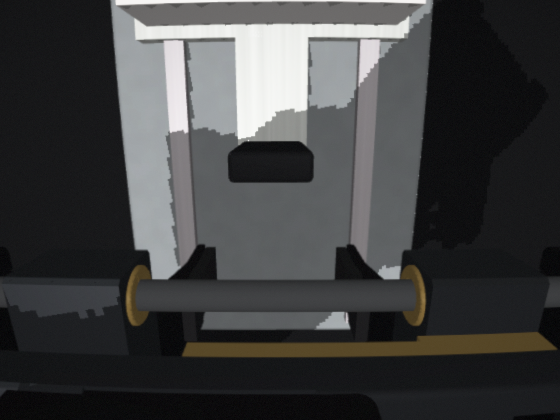

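Run:
```python
from h import *
np.set_printoptions(precision=4,suppress=True)
w=env.read_camera("wrist"); g=cv2.cvtColor(w["color"],cv2.COLOR_BGR2GRAY)
print(g[136:190:2,271])
print(unproj(w,[(229,165),(313,165),(271,181),(271,150),(271,142)],.086))
```

```text
[15 15 15 18 23 26 27 28 28 23 25 24 24 25 22 27 26 20 20 79 97 97 95 95
 94 95 95]
[[0.4803 0.2303 0.086 ]
 [0.5106 0.2244 0.086 ]
 [0.4943 0.2215 0.086 ]
 [0.4965 0.2327 0.086 ]
 [0.497  0.2355 0.086 ]]
```

```bash
python3 steer.py '0.03 -0.001 0 0 0.06;0.0455 -0.001 0 0 0.06;0.0455 -0.001 0 0 0.02;0.0455 -0.001 0 0 0.02;0.0455 -0.001 0 0 0.02;0.0455 -0.001 0 0 0.02;0.0455 -0.001 0 0 0.02' 25;python3 -c "
from h import *
o=env.get_obs();print(o['tool_pos'],o['force'])"
```

```text
time_s: 4.23
tool_pos: [0.4941, 0.2142, 0.068]
tool_rot: [180.0, 0.1, 78.7]
force: [0.3, 0.3, 0.0]
grip_width: 0.0348
grasp_force: 0.0
[0.49405284 0.21421211 0.06800073] [0.25067033 0.30146977 0.01571862]
```

```bash
python3 steer.py '0 0 0 0 0.06;0.008 -0.001 0 0 0.06;0.008 -0.001 0 0 0.06;0.008 -0.001 0 0 0.02;0.008 -0.001 0 0 0.02;0.008 -0.001 0 0 0.02;0.008 -0.001 0 0 0.02;0.008 -0.001 0 0 0.02';python3 steer.py '0 0 0 0 0.02;0 0 0 0 0.02;0 0 0 0 0.02'
```

```text
time_s: 4.9
tool_pos: [0.494, 0.2242, 0.068]
tool_rot: [-180.0, 0.0, 78.8]
force: [-0.3, 0.4, 0.7]
grip_width: 0.0317
grasp_force: 25.0
time_s: 5.15
tool_pos: [0.494, 0.2242, 0.068]
tool_rot: [-180.0, 0.0, 78.8]
force: [-1.2, 0.6, -0.2]
grip_width: 0.0319
grasp_force: 25.0
```

Gripped. Pull out along -x of the tool.

```bash
python3 steer.py '-0.01 0 0 0 0.02;-0.035 0 0 0 0.02;-0.06 0 0 0 0.02;-0.085 0 0 0 0.02;-0.11 0 0 0 0.02;-0.135 0 0 0 0.02;-0.155 0 0 0 0.02;-0.165 0 0 0 0.02';python3 steer.py '-0.01 0 0 0 0.02;-0.016 0 0 0 0.02;-0.019 0 0 0 0.02;-0.019 0 0 0 0.02'
```

```text
time_s: 5.82
tool_pos: [0.4628, 0.0596, 0.0681]
tool_rot: [179.9, 0.0, 78.7]
force: [4.4, 2.4, -6.9]
grip_width: 0.0318
grasp_force: 25.1
time_s: 6.15
tool_pos: [0.4619, 0.0549, 0.0683]
tool_rot: [179.6, -1.1, 79.1]
force: [10.9, 26.8, -17.9]
grip_width: 0.0315
grasp_force: 25.0
```

```bash
python3 steer.py '0.005 0 0 0 0.06;0.005 0 0 0 0.06;0.005 0 0 0 0.06;0.005 0 -0.04 0 0.06;0.005 0 -0.08 0 0.06;0.005 0 -0.12 0 0.06;0.005 0 -0.16 0 0.06;0.005 0 -0.19 0 0.06'
python3 - <<'E'
from h import *
w=env.read_camera("wrist");cv2.imwrite("pics/w4.png",w["color"]); print(env.get_obs()["tool_pos"])
E
```

```text
time_s: 6.82
tool_pos: [0.4602, 0.0474, 0.2617]
tool_rot: [179.8, 0.1, 78.7]
force: [1.3, 0.2, -0.0]
grip_width: 0.0596
grasp_force: 0.0
[0.46301795 0.04768533 0.26679769]
```

View pics/w4.png

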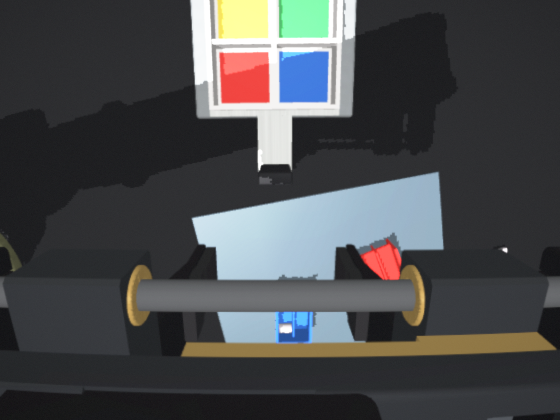

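Run:
```python
from h import *
np.set_printoptions(precision=4,suppress=True)
w=env.read_camera("wrist"); g=cv2.cvtColor(w["color"],cv2.COLOR_BGR2HSV)
print("S col245",g[30:56,240,1]); print("S row 80",g[80,262:288,1]); print("S row 25",g[25,262:288,1])
print("cols245 lower", g[96:120,245,1],g[96:120,245,2])
print(unproj(w,[(275,42),(275,45),(275,39)],.063))
s=env.read_camera("scene"); d=env.read_camera("side")
x=np.hstack([cv2.resize(s['color'][170:300,240:360],None,fx=3.3,fy=3.3),cv2.resize(d['color'][190:320,180:300],None,fx=3.3,fy=3.3)])
cv2.imwrite('pics/tray.png',x)
```

```text
S col245 [ 97  98  97  98  98  97  97  96  96  93  43   0   0   0   0   0   2   6
   6   4   0   0   0   0  62 134]
S row 80 [185 184 134   8   3   3   3   3   3   3   3   1  34 146 180 179 178 178
 178 178 180 178 178 179 178 179]
S row 25 [ 99  46   0   0   0   0   0   0   0   0   3   5  81 134 142 142 121 116
 118 117 117 117 116 117 117 117]
cols245 lower [187 187 187 187 187 187 184 145  50   5   2   2   2   3   3   2   3   2
   2   3   5   3  10  15] [240 240 240 240 240 240 240 240 242 243 243 243 243 242 227 221 227 228
 228 228 217 164  99  50]
[[0.4926 0.184  0.063 ]
 [0.4921 0.1814 0.063 ]
 [0.4932 0.1866 0.063 ]]
```

View pics/tray.png

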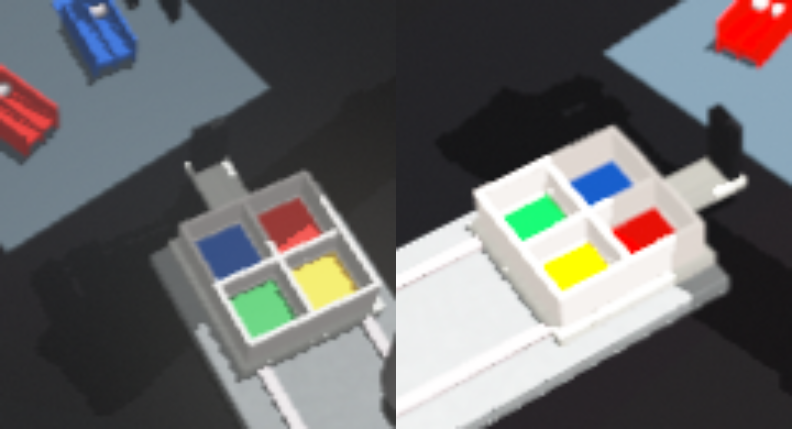

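Run:
```python
from h import *
np.set_printoptions(precision=4,suppress=True)
w=env.read_camera("wrist");s=env.read_camera("scene"); d=env.read_camera("side")
print("cross",unproj(w,[(273.5,42)],.063),unproj(s,[(325.5,249.1)],.063),unproj(d,[(238.8,256.4)],.063))
S=lambda p:[(240+a/3.3,170+b/3.3) for a,b in p]; D=lambda p:[(180+(a-396)/3.3,190+b/3.3) for a,b in p]
a=unproj(s,S([(180,222),(306,173),(378,285),(250,330)]),.063);print(a,a.mean(0))
a=unproj(d,D([(475,190),(612,127),(703,225),(556,298)]),.063);print(a,a.mean(0))
g=cv2.cvtColor(w["color"],cv2.COLOR_BGR2GRAY); print(g[158:190,276]); print(g[176,252:300])
print("tab s",unproj(s,S([(208,126)]),.086),"tab d",unproj(d,D([(717,110)]),.086))
x=cv2.resize(w["color"][150:195,230:320],None,fx=6,fy=6);cv2.imwrite("pics/t.png",x)
```

```text
cross [[0.4858 0.1827 0.063 ]] [[0.4883 0.1953 0.063 ]] [[0.4771 0.1942 0.063 ]]
[[0.5333 0.1152 0.063 ]
 [0.416  0.1422 0.063 ]
 [0.4395 0.2596 0.063 ]
 [0.5497 0.2275 0.063 ]] [0.4846 0.1861 0.063 ]
[[0.5604 0.2349 0.063 ]
 [0.535  0.1175 0.063 ]
 [0.4134 0.1404 0.063 ]
 [0.4403 0.2608 0.063 ]] [0.4873 0.1884 0.063 ]
[230 230 231 231 230 219 135  52  32  32  32  30  32  32  33  42  48  49
  48  47  47  46  45  44  43  45  41  44  48  47  48  48]
[48 49 50 48 49 47 44 50 57 48 47 47 49 48 51 50 50 50 48 48 48 49 48 49
 48 47 48 49 51 50 48 49 51 50 49 50 50 50 49 47 42 44 48 49 50 50 49 48]
tab s [[0.464  0.0646 0.086 ]] tab d [[0.4731 0.0635 0.086 ]]
```

View pics/t.png

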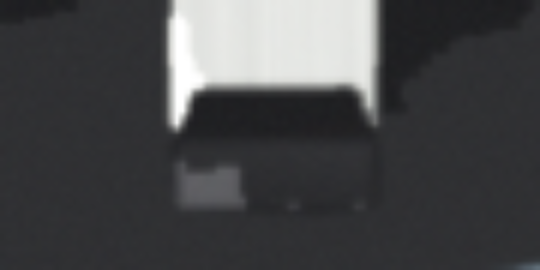

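Run:
```python
from h import *
np.set_printoptions(precision=4,suppress=True)
w=env.read_camera("wrist");print(env.get_obs()["tool_pos"])
print("tab",unproj(w,[(276,179),(259,179),(293,179),(276,173.5),(276,184.7)],.086))
cv2.imwrite("pics/w5.png",w["color"])
h=cv2.cvtColor(w["color"],cv2.COLOR_BGR2HSV)
for k,z in(("red",.032),("blue",.032)):
    m=mask(w,k); m[120:]=0; ys,xs=np.nonzero(m); print(k,xs.min(),xs.max(),ys.min(),ys.max())
c=h[...,1]<20; b=c&(h[...,2]>190); print("white rows col 220",np.nonzero(b[:,222])[0]); print("row 80 white",np.nonzero(b[80])[0])
```

```text
[0.4587 0.0482 0.2565]
tab [[0.462  0.0635 0.086 ]
 [0.4467 0.0665 0.086 ]
 [0.4773 0.0604 0.086 ]
 [0.463  0.0685 0.086 ]
 [0.461  0.0582 0.086 ]]
red 222 271 52 102
blue 283 331 51 101
white rows col 220 [ 38  39  40  41  42  43  48  49  50  89  90  92  93  94  95  96  97  98
  99 100 101 102 103 104 105 106 107 108 109 110 111 112 113 114 115 116]
row 80 white [197 198 199 200 201 202 203 204 205 206 207 208 209 210 211 212 213 214
 220 221 273 274 275 276 277 278 279 280 281 332 333 334 340 341 342 343
 344]
```

```bash
python3 steer.py '0 0 0 0 0.06;0 0 0 0 0.06;0 0 0 0 0.06;0 0 0 0 0.06'
python3 - <<'E'
from h import *
np.set_printoptions(precision=4,suppress=True)
s=env.read_camera("scene"); d=env.read_camera("side");print(env.get_obs()["tool_pos"])
print("cross in",unproj(s,[(355.2,303.5)],.063),unproj(d,[(175.5,289.8)],.063))
print("out", unproj(s,[(325.5,249.1)],.063),unproj(d,[(238.8,256.4)],.063))
to(.461,.059,.066,79.1)
E
```

```text
time_s: 7.55
tool_pos: [0.4596, 0.0487, 0.2578]
tool_rot: [-180.0, -0.0, 78.9]
force: [0.1, 1.1, 0.8]
grip_width: 0.0602
grasp_force: 0.0
[0.4597 0.0487 0.258 ]
cross in [[0.529  0.3595 0.063 ]] [[0.5064 0.3639 0.063 ]]
out [[0.4883 0.1953 0.063 ]] [[0.4771 0.1942 0.063 ]]
at [0.4597 0.0487 0.258 ] yaw 78.8 q7 -17 -> d [ 0.0104 -0.0006  0.192 ] turn -0.3
```

```bash
python3 steer.py '0.012 -0.001 0.04 0 0.06;0.012 -0.001 0.08 0 0.06;0.012 -0.001 0.12 0 0.06;0.012 -0.001 0.16 0 0.06;0.012 -0.001 0.188 0 0.06;0.012 -0.001 0.192 0 0.06;0.012 -0.001 0.192 0 0.02;0.012 -0.001 0.192 0 0.02' 40; python3 steer.py '0 0 0 0 0.02;0 0 0 0 0.02;0 0 0 0 0.02'; python3 steer.py '-0.004 0 0 0 0.02;-0.008 0 0 0 0.02;-0.008 0 0 0 0.02;-0.008 0 0 0 0.02';python3 steer.py '-0.004 0 0 0 0.02;-0.006 0 0 0 0.02;-0.006 0 0 0 0.02;-0.006 0 0 0 0.02'
```

```text
time_s: 8.32
tool_pos: [0.4622, 0.0609, 0.0675]
tool_rot: [179.9, -0.0, 78.8]
force: [-1.2, -0.6, 0.0]
grip_width: 0.0532
grasp_force: 0.0
time_s: 8.57
tool_pos: [0.4624, 0.0605, 0.0677]
tool_rot: [179.8, 0.0, 78.8]
force: [0.0, -0.1, 0.1]
grip_width: 0.0346
grasp_force: 0.0
time_s: 8.9
tool_pos: [0.4628, 0.06, 0.0677]
tool_rot: [179.6, -0.7, 79.0]
force: [8.4, 16.1, -7.4]
grip_width: 0.0315
grasp_force: 40.0
time_s: 9.23
tool_pos: [0.4628, 0.0595, 0.0677]
tool_rot: [179.5, -1.1, 79.2]
force: [12.0, 28.3, -13.8]
grip_width: 0.0318
grasp_force: 40.0
```

```bash
python3 steer.py '0.012 0 0 0 0.06;0.012 0 0 0 0.06;0.012 0 0 0 0.06;0.012 0 -0.04 0 0.06;0.012 0 -0.08 0 0.06;0.015 0 -0.12 0 0.06;0.02 0 -0.16 0 0.06;0.02 0 -0.18 0 0.06'; python3 steer.py '0 0 -0.01 0 0.06;0 0 -0.01 0 0.06;0 0 -0.01 0 0.06;0 0 -0.01 0 0.06;0 0 -0.01 0 0.06;0 0 -0.01 0 0.06'
cat >> h.py <<'E'
CELL={"red":(-.03,-.03),"blue":(.03,-.03),"yellow":(-.03,.03),"green":(.03,.03)}
def trayfit(cams,p0):
    ms=[]
    for c in cams:
        r=np.zeros(c["color"].shape[:2],np.uint8)
        q=proj(c,[[p0[0]+a,p0[1]+b,.05] for a in(-.1,.1) for b in(-.1,.1)]); cv2.fillConvexPoly(r,cv2.convexHull(q.round().astype(np.int32)),1)
        ms.append({k:mask(c,k,70)&r for k in CELL})
    def poly(c,p,k,z):
        q=proj(c,pose(*p,[[CELL[k][0]+a,CELL[k][1]+b,z] for a,b in((-.028,-.028),(.028,-.028),(.028,.028),(-.028,.028))]))
        m=np.zeros(c["color"].shape[:2],np.uint8); cv2.fillPoly(m,[(q*16).round().astype(np.int32)],1,shift=4); return m
    def f(q,cs=None):
        p=[q[0],q[1],q[2]*1000];v=[]
        for c,m in zip(cams,ms):
            for k in CELL:
                s=poly(c,p,k,.032)&poly(c,p,k,.063); v.append((s&m[k]).sum()/max(1,(s|m[k]).sum()))
        return -np.mean(v)
    r=minimize(f,[p0[0],p0[1],p0[2]/1000],method="Nelder-Mead",options=dict(initial_simplex=[[p0[0]+a,p0[1]+b,p0[2]/1000+e] for a,b,e in((0,0,0),(.008,0,0),(0,.008,0),(0,0,.004))],xatol=1e-4,fatol=1e-5,maxiter=200))
    return r.x*[1,1,1000],r.fun
E
python3 - <<'E'
from h import *
w=env.read_camera("wrist");s=env.read_camera("scene"); d=env.read_camera("side")
cv2.imwrite("pics/w6.png",w["color"])
for c in ([w],[s],[d],[w,s,d]): print(trayfit(c,(.486,.186,-11)))
for k,p in {"red":(.572,-.101,102),"blue":(.45,-.128,80.5),"yellow":(.553,-.265,77.6),"green":(.4365,-.2647,98.3)}.items(): print(k,scoop([s,d],k,[p]))
E
```

```text
time_s: 9.9
tool_pos: [0.4638, 0.0663, 0.2513]
tool_rot: [179.6, 0.0, 78.8]
force: [0.9, -0.1, 0.3]
grip_width: 0.0595
grasp_force: 0.0
time_s: 10.4
tool_pos: [0.4613, 0.0662, 0.2545]
tool_rot: [-179.8, 0.0, 78.8]
force: [0.4, -0.5, 0.7]
grip_width: 0.0603
grasp_force: 0.0
(array([ 0.48695396,  0.1846629 , -9.92552338]), np.float64(-0.793468759986962))
(array([  0.48835431,   0.18750116, -10.11064434]), np.float64(-0.7945632861698856))
(array([ 0.48699365,  0.18855218, -9.52061721]), np.float64(-0.8250216880996122))
(array([ 0.48722085,  0.18859634, -9.79380257]), np.float64(-0.7955618887876549))
red (array([ 5.72030633e-01, -1.01027956e-01,  1.03163937e+02]), np.float64(-0.7924063834485091))
blue (array([ 0.44900438, -0.12750723, 78.63723833]), np.float64(-0.8462665425644872))
yellow (array([ 0.55329631, -0.26517693, 77.37418751]), np.float64(-0.8126398869124749))
green (array([ 0.43666359, -0.26487088, 98.39891494]), np.float64(-0.6840614127968537))
```

```bash
python3 -c "
from h import *
to(.4392,-.1809,.068,79.3)"
```

```text
at [0.4618 0.0665 0.2554] yaw 78.8 q7 -19 -> d [-0.2471  0.0259  0.1874] turn -0.5
```

```bash
python3 steer.py '-0.04 0.004 0 0 0.045;-0.08 0.008 0.01 0 0.045;-0.12 0.012 0.03 0 0.045;-0.16 0.016 0.05 0 0.045;-0.2 0.02 0.07 -0.5 0.045;-0.235 0.024 0.09 -0.5 0.045;-0.247 0.026 0.11 -0.5 0.045;-0.247 0.026 0.13 -0.5 0.045'; python3 steer.py '0 0 0 0 0.045;0 0 0 0 0.045;0 0 0 0 0.045'
python3 - <<'E'
from h import *
w=env.read_camera("wrist");s=env.read_camera("scene"); d=env.read_camera("side")
cv2.imwrite("pics/w7.png",w["color"])
p=(.449,-.1277,79.3)
print(scoop([w],"blue",[p]),scoop([s,d],"blue",[p]))
to(.4392,-.1809,.068,79.3)
E
```

```text
time_s: 11.22
tool_pos: [0.4383, -0.1863, 0.1243]
tool_rot: [-180.0, 0.1, 78.9]
force: [0.3, 0.5, -0.6]
grip_width: 0.045
grasp_force: 0.0
time_s: 11.47
tool_pos: [0.4409, -0.1801, 0.1272]
tool_rot: [179.9, 0.0, 79.4]
force: [0.1, -0.3, -0.6]
grip_width: 0.0451
grasp_force: 0.0
(array([ 0.44843185, -0.12894077, 78.97987221]), np.float64(-0.9297499221749507)) (array([ 0.44946556, -0.12617121, 77.89725343]), np.float64(-0.8579683937416464))
at [ 0.4411 -0.1805  0.1277] yaw 79.4 q7 7 -> d [-0.0007 -0.002   0.0597] turn 0.1
```

View pics/w7.png

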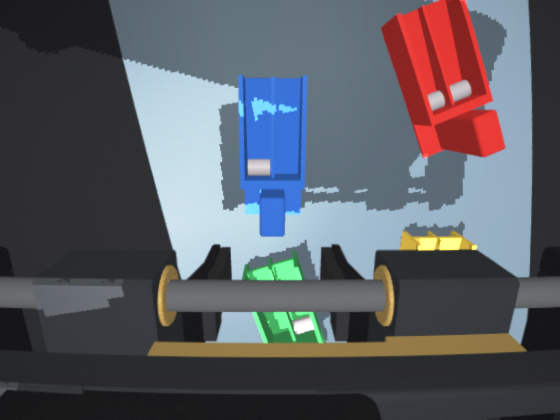

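```bash
python3 steer.py '-0.002 -0.003 0.03 0.4 0.045;-0.002 -0.003 0.055 0.4 0.045;-0.002 -0.003 0.06 0.4 0.045;-0.002 -0.003 0.06 0.4 0.045;-0.002 -0.003 0.06 0.4 0;-0.002 -0.003 0.06 0.4 0;-0.002 -0.003 0.06 0.4 0;-0.002 -0.003 0.06 0.4 0' 3; python3 steer.py '0 0 0 0 0;0 0 0 0 0;0 0 0 0 0;0 0 -0.004 0 0;0 0 -0.008 0 0;0 0 -0.01 0 0;0 0 -0.01 0 0;0 0 -0.01 0 0';  python3 - <<'E'
from h import *
w=env.read_camera("wrist"); cv2.imwrite("pics/w8.png",w["color"]); d=env.read_camera("side")
cv2.imwrite("pics/b.png",np.hstack([cv2.resize(d["color"][150:270,270:400],None,fx=3,fy=3),cv2.resize(w["color"][20:260,180:440],None,fx=1.5,fy=1.5)]))
print(env.get_obs()["tool_pos"])
E
```

```text
time_s: 12.28
tool_pos: [0.4375, -0.1827, 0.0674]
tool_rot: [179.9, 0.1, 78.9]
force: [-0.3, -0.3, 0.4]
grip_width: 0.026
grasp_force: 0.0
time_s: 12.95
tool_pos: [0.4367, -0.1826, 0.0764]
tool_rot: [180.0, 0.0, 78.9]
force: [0.8, -1.2, -0.1]
grip_width: 0.0159
grasp_force: 3.0
[ 0.43662942 -0.18262345  0.07626314]
```

View pics/b.png

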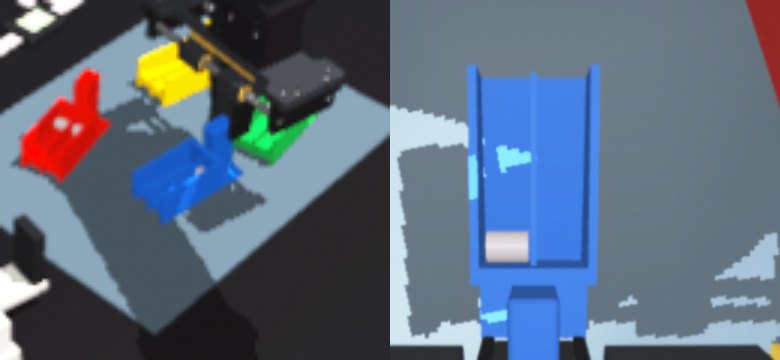

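```bash
cat >> h.py <<'E'
def pitch(col,lx=-.049,lz=.057,gx=.005,gz=-.011,cams=("wrist","side","scene")):
    "scoop pitch (deg, spout down +) held at local (lx,lz); that point sits at TCP + gx along tool x, gz in z"
    o=env.get_obs(); t=o["tool_pos"]; yaw=o["tool_rot"][2]; out={}
    for n in cams:
        c=env.read_camera(n); m=mask(c,col); r=np.zeros_like(m)
        q=proj(c,[[t[0]+a,t[1]+b,e] for a in(-.12,.12) for b in(-.08,.15) for e in (t[2]-.13,t[2])])
        cv2.fillConvexPoly(r,cv2.convexHull(q.round().astype(np.int32)),1); m=m&r
        def f(v):
            th=np.radians(v[0]); s=np.zeros_like(m)
            for b in SC:
                P=b-[lx,0,lz]; P=np.c_[P[:,0]*np.cos(th)+P[:,2]*np.sin(th)+gx+v[1],P[:,1]+v[2],-P[:,0]*np.sin(th)+P[:,2]*np.cos(th)]
                P=pose(t[0],t[1],yaw,P)+[0,0,t[2]+gz]
                q=proj(c,P); cv2.fillConvexPoly(s,cv2.convexHull((q*16).round().astype(np.int32)),1,shift=4)
            return -(s&m).sum()/max(1,(s|m).sum())
        best=min((minimize(f,[a,0,0],method="Nelder-Mead",options=dict(initial_simplex=[[a,0,0],[a+6,0,0],[a,.004,0],[a,0,.004]],maxiter=80)) for a in (0,20,40)),key=lambda r:r.fun)
        out[n]=(best.x.round(4).tolist(),round(best.fun,3))
    print(out)
E
python3 -c "
from h import *
pitch('blue')"
```

```text
{'wrist': ([-121.7778, 0.0119, 0.0443], np.float64(0.0)), 'side': ([68.0, -0.0147, 0.0453], np.float64(0.0)), 'scene': ([58.375, 0.0226, -0.0604], np.float64(0.0))}h.py:84: RuntimeWarning: overflow encountered in scalar negative
  return -(s&m).sum()/max(1,(s|m).sum())
```

```bash
sed -i 's/return -(s&m).sum()\/max(1,(s|m).sum())/return -float((s\&m).sum())\/max(1,int((s|m).sum()))/' h.py; python3 -c "
from h import *
pitch('blue')"
```

```text
{'wrist': ([3.4831, -0.0013, -0.0001], np.float64(-0.911)), 'side': ([5.799, 0.0002, -0.0052], np.float64(-0.93)), 'scene': ([4.0223, -0.0045, 0.0026], np.float64(-0.841))}
```

```bash
python3 steer.py '0 0 0.005 0 0;0 0 0.0095 0 0;0 0 0.0095 0 0;0 0 0.0095 0 0' 3; python3 steer.py '0 0 0 0 0;0 0 0 0 0;0 0 -0.01 0 0;0 0 -0.03 0 0;0 0 -0.055 0 0;0 0 -0.08 0 0;0 0 -0.095 0 0;0 0 -0.1 0 0' 40;python3 steer.py '0.008 0 0 0 0;0.02 0.001 0 0 0;0.04 0.002 0 0 0;0.06 0.003 0 0 0;0.08 0.004 0 -0.2 0;0.1 0.005 0 -0.3 0;0.12 0.006 0 -0.4 0;0.14 0.007 0 -0.4 0'; python3 steer.py '0.02 0.001 0 0 0;0.04 0.002 0 0 0;0.06 0.003 0 0 0;0.078 0.004 0 0 0;0.088 0.0044 0 0 0;0.094 0.0044 0 0 0;0.0945 0.0044 0 0 0;0.0945 0.0044 0 0 0'; python3 -c "
from h import *
pitch('blue'); to(.4930,.0453,.135,79.3)"
```

```text
time_s: 13.68
tool_pos: [0.4361, -0.1817, 0.0659]
tool_rot: [-179.9, -0.0, 79.0]
force: [-0.0, -0.7, -1.4]
grip_width: 0.0157
grasp_force: 3.0
time_s: 14.35
tool_pos: [0.4383, -0.1828, 0.1702]
tool_rot: [179.7, 0.1, 79.0]
force: [0.6, 0.7, -0.8]
grip_width: 0.0153
grasp_force: 40.0
time_s: 15.02
tool_pos: [0.4692, -0.0436, 0.165]
tool_rot: [-179.8, -0.0, 79.4]
force: [0.9, -0.5, -0.7]
grip_width: 0.0154
grasp_force: 40.0
time_s: 15.68
tool_pos: [0.4913, 0.0462, 0.1657]
tool_rot: [-179.9, 0.0, 79.4]
force: [1.2, -0.8, -0.8]
grip_width: 0.0149
grasp_force: 40.0
{'wrist': ([-4.5327, -0.0007, -0.0002], np.float64(-0.854)), 'side': ([0.0621, -0.0006, -0.007], np.float64(-0.831)), 'scene': ([0.0263, -0.0054, 0.003], np.float64(-0.678))}
at [0.4918 0.0449 0.1663] yaw 79.3 q7 -22 -> d [0.0006 0.0012 0.0313] turn -0.0
```

```bash
python3 steer.py '0.0005 0.001 0.015 0 0;0.0005 0.001 0.03 0 0;0.0005 0.001 0.038 0 0;0.0005 0.001 0.0395 0 0;0.0005 0.001 0.0395 0 0' 40; python3 steer.py '0 0 0 0 0;0 0 0 0 0' 3;  python3 -c "
from h import *
pitch('blue',cams=('wrist','side')); print(env.get_obs()['tool_pos'])"
```

```text
time_s: 16.25
tool_pos: [0.497, 0.0444, 0.1307]
tool_rot: [179.6, 0.0, 79.2]
force: [0.1, -2.1, 11.5]
grip_width: 0.0153
grasp_force: 40.0
time_s: 16.42
tool_pos: [0.4949, 0.0441, 0.1285]
tool_rot: [179.8, 0.1, 79.2]
force: [1.6, -3.0, 3.2]
grip_width: 0.0161
grasp_force: 3.0
{'wrist': ([-45.3598, -0.0017, -0.0008], np.float64(-0.893)), 'side': ([-40.7314, -0.005, -0.0096], np.float64(-0.817))}
[0.49428634 0.04459682 0.12781261]
```

Run:
```python
from h import *
w=env.read_camera("wrist"); d=env.read_camera("side");s=env.read_camera("scene")
cv2.imwrite("pics/c.png",np.vstack([np.hstack([cv2.resize(x,(390,290)) for x in (d["color"][170:290,190:350],w["color"])]),np.hstack([cv2.resize(s["color"][170:290,240:400],(390,290)),np.zeros((290,390,3),np.uint8)])]))
```

```text
(no output)
```

View pics/c.png

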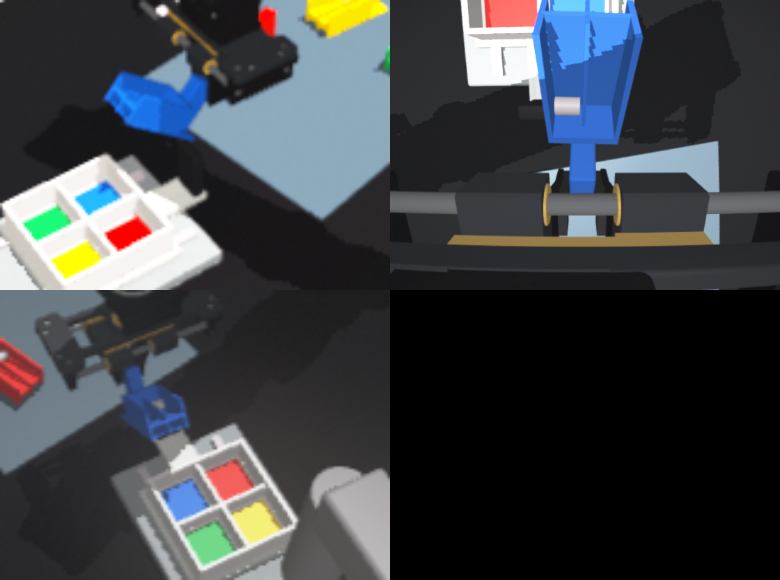

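```bash
python3 steer.py '0 0 0 0 0;0 0 0 0 0;0 0 -0.01 0 0;0 0 -0.03 0 0;0 0 -0.045 0 0;0 0 -0.05 0 0' 40; python3 steer.py '-0.01 0 0 0 0;-0.03 -0.001 0 0 0;-0.055 -0.002 0 0 0;-0.08 -0.003 0 0 0;-0.105 -0.004 0 0 0;-0.13 -0.005 0 0 0;-0.155 -0.006 0 0 0;-0.175 -0.007 0 0 0'; python3 steer.py '-0.02 -0.001 0 0 0;-0.035 -0.002 0 0 0;-0.043 -0.003 0.005 0 0;-0.046 -0.003 0.02 0 0;-0.046 -0.003 0.04 0 0;-0.046 -0.003 0.06 0 0;-0.046 -0.003 0.07 0 0;-0.046 -0.003 0.07 0 0';python3 steer.py '0 0 0 0 0;0 0 0 0 0;0 0 0 0 0';  python3 -c "
from h import *
pitch('blue',cams=('wrist','side')); to(.4381,-.1819,.0695,79.0)"
```

```text
time_s: 17.17
tool_pos: [0.4939, 0.0477, 0.1793]
tool_rot: [179.9, -0.1, 79.4]
force: [-0.1, 1.0, -0.0]
grip_width: 0.0153
grasp_force: 40.0
time_s: 17.83
tool_pos: [0.452, -0.1267, 0.1759]
tool_rot: [-179.9, 0.0, 79.2]
force: [0.7, 0.0, -0.8]
grip_width: 0.0151
grasp_force: 40.0
time_s: 18.5
tool_pos: [0.44, -0.1679, 0.1041]
tool_rot: [-179.7, -0.1, 79.4]
force: [-0.7, 0.2, -1.0]
grip_width: 0.0156
grasp_force: 40.0
time_s: 18.75
tool_pos: [0.4434, -0.1694, 0.1083]
tool_rot: [179.9, 0.0, 79.4]
force: [-0.9, 0.6, -1.7]
grip_width: 0.0152
grasp_force: 40.0
{'wrist': ([-45.4174, -0.0064, -0.0016], np.float64(-0.888)), 'side': ([-24.111, -0.0314, -0.0344], np.float64(-0.658))}
at [ 0.4432 -0.1694  0.1081] yaw 79.3 q7 5 -> d [-0.0132 -0.0027  0.0386] turn 0.3
```

```bash
python3 steer.py '-0.007 -0.002 0.012 0 0;-0.013 -0.003 0.027 0 0;-0.013 -0.003 0.0385 0 0;-0.013 -0.003 0.0385 0 0;-0.013 -0.003 0.0385 0 0' 40;python3 steer.py '0 0 0 0 0;0 0 0 0 0;0 0 0 0 0;0 0 0 0 0' 3;  python3 -c "
from h import *
pitch('blue',cams=('wrist','side')); print(env.get_obs()['tool_pos'])"
```

```text
time_s: 19.27
tool_pos: [0.4369, -0.1808, 0.0684]
tool_rot: [-179.9, -0.0, 79.4]
force: [0.6, -0.9, -0.5]
grip_width: 0.0154
grasp_force: 40.0
time_s: 19.6
tool_pos: [0.4378, -0.1815, 0.0693]
tool_rot: [179.9, 0.0, 79.3]
force: [0.3, 0.4, -0.1]
grip_width: 0.0164
grasp_force: 3.0
{'wrist': ([-1.1119, -0.0038, -0.0005], np.float64(-0.894)), 'side': ([2.3383, -0.0052, -0.0078], np.float64(-0.936))}
[ 0.43759051 -0.18156208  0.06912868]
```

```bash
python3 steer.py '0 0 0.003 0 0;0 0 0.003 0 0' 3; python3 steer.py '0 0 0 0 0;0 0 0 0 0;0 0 -0.01 0 0;0 0 -0.03 0 0;0 0 -0.055 0 0;0 0 -0.08 0 0;0 0 -0.1 0 0;0 0 -0.106 0 0' 40;python3 steer.py '0.01 0.003 0 -4 0;0.03 0.01 0 -10 0;0.055 0.018 0 -16 0;0.08 0.026 0 -22 0;0.105 0.034 0 -28 0;0.13 0.042 0 -34 0;0.152 0.05 0 -40 0;0.171 0.057 0 -46 0';python3 steer.py '0.01 0.022 0 -6 0;0.02 0.045 0 -12 0;0.031 0.068 0 -18 0;0.042 0.09 0 -24 0;0.053 0.112 0 -30 0;0.063 0.133 0 -36 0;0.071 0.15 0 -41 0;0.077 0.1625 0 -44 0'; python3 steer.py '0 0 0 0 0;0 0 0 0 0;0 0 0 0 0'
cat >> h.py <<'E'
def rollers(col,p=None,z=.003):
    "bright unsaturated blobs in the chute of a standing scoop at pose p, seen by wrist"
    c=env.read_camera("wrist"); h=cv2.cvtColor(c["color"],cv2.COLOR_BGR2HSV); m=np.zeros(h.shape[:2],np.uint8)
    q=proj(c,pose(*p,np.array([[-.022,-.019,.012],[-.022,.019,.012],[.046,-.019,.02],[.046,.019,.02]])+[0,0,z]))
    cv2.fillConvexPoly(m,cv2.convexHull(q.round().astype(np.int32)),1)
    b=(m>0)&(h[...,1]<70)&(h[...,2]>110); n,_,st,ce=cv2.connectedComponentsWithStats(b.astype(np.uint8))
    print(col,"rollers px:",[(st[i,4],ce[i].round(0).tolist()) for i in range(1,n) if st[i,4]>25], "hull",q.round().astype(int).tolist())
E
python3 - <<'E'
from h import *
pitch('blue',cams=('wrist','side')); to(.6143,.1324,.130,169.3)
o=env.get_obs();t=o["tool_pos"];a=np.radians(o["tool_rot"][2])
rollers("blue",(t[0]+.0495*np.cos(a),t[1]+.0495*np.sin(a),o["tool_rot"][2]),t[2]-.066)
s=env.read_camera("scene"); d=env.read_camera("side")
print(trayfit([s],(.4872,.187,-10.7)),trayfit([d],(.4872,.187,-10.7)))
E
```

```text
time_s: 19.87
tool_pos: [0.437, -0.1816, 0.0654]
tool_rot: [-180.0, 0.0, 79.3]
force: [0.5, 0.4, 0.2]
grip_width: 0.0161
grasp_force: 3.0
time_s: 20.53
tool_pos: [0.4389, -0.1819, 0.1755]
tool_rot: [179.7, 0.1, 79.4]
force: [1.2, -0.7, -0.3]
grip_width: 0.0153
grasp_force: 40.0
time_s: 21.2
tool_pos: [0.5248, -0.0218, 0.1711]
tool_rot: [-180.0, -0.1, 125.7]
force: [-0.1, 0.4, -0.3]
grip_width: 0.0154
grasp_force: 40.0
time_s: 21.87
tool_pos: [0.6127, 0.1351, 0.1707]
tool_rot: [179.9, -0.1, 169.7]
force: [0.0, 0.9, -1.3]
grip_width: 0.0155
grasp_force: 40.0
time_s: 22.12
tool_pos: [0.6122, 0.1318, 0.1709]
tool_rot: [-179.9, -0.1, 169.2]
force: [-0.2, -0.5, -0.5]
grip_width: 0.0155
grasp_force: 40.0
{'wrist': ([-4.8553, -0.0047, 0.0], np.float64(-0.781)), 'side': ([2.4823, -0.0107, 0.0039], np.float64(-0.796))}
at [0.6125 0.1313 0.1713] yaw 169.2 q7 50 -> d [-0.0016  0.0015  0.0413] turn -0.1
blue rollers px: [(np.int32(551), [257.0, 181.0])] hull [[309, 195], [244, 195], [313, 70], [239, 70]]
(array([  0.49359137,   0.22611981, -14.1695333 ]), np.float64(-0.6818595713375255)) (array([ 0.4959712 ,  0.22664856, -8.78630323]), np.float64(-0.6989765622467317))
```

Run:
```python
import h
from h import *
h.CELL={k:v for k,v in CELL.items() if k!="blue"}
w=env.read_camera("wrist");s=env.read_camera("scene"); d=env.read_camera("side")
for c in ([w],[s],[d]):
  for y in (.187,.21): print(trayfit(c,(.4872+(y-.187)*.19,y,-10.7)))
m=mask(s,"green",70);m[:200]=0;print(np.argwhere(m)[:,::-1].mean(0),unproj(s,[np.argwhere(m)[:,::-1].mean(0)],.032))
cv2.imwrite("pics/d.png",np.hstack([cv2.resize(x,(390,290)) for x in (d["color"][170:290,190:350],w["color"])]))
```

```text
(array([  0.49419918,   0.2227989 , -11.36550894]), np.float64(-0.8881723509324763))
(array([  0.49419321,   0.22240523, -11.03686112]), np.float64(-0.8884253361354152))
(array([  0.49419178,   0.22477713, -16.14438733]), np.float64(-0.7690836919306392))
(array([  0.49595869,   0.22605112, -12.56113576]), np.float64(-0.8119906220497398))
(array([  0.49446781,   0.22474568, -11.1007167 ]), np.float64(-0.759925481458391))
(array([  0.49226766,   0.227336  , -13.57627913]), np.float64(-0.7365651287452235))
[326.12380952 274.91904762] [[0.52519245 0.24594496 0.032     ]]
```

```bash
python3 steer.py '0.006 -0.015 0 0 0;0.016 -0.04 0 0 0;0.027 -0.067 0 0 0;0.038 -0.094 0 0 0;0.049 -0.121 0 0 0;0.06 -0.148 0 0 0;0.07 -0.173 0 0 0;0.0775 -0.194 0 0 0';python3 steer.py '0 0 0.02 0 0;0 0 0.045 0 0;0 0 0.07 0 0;0 0 0.09 0 0;0 0 0.1 0 0;0 0 0.104 0 0;0 0 0.1065 0 0;0 0 0.1065 0 0';python3 steer.py '0 0 0 0 0.045;0 0 0 0 0.045;0 0 0 0 0.045;0 0 0 0 0.045;0 0 0 0 0.045;0 0 -0.035 0 0.045;0 0 -0.075 0 0.045;0 0 -0.1 0 0.045' 3;python3 steer.py '-0.02 0 -0.03 0 0.06;-0.02 0 -0.03 0 0.06;-0.02 0 -0.03 0 0.06'
python3 - <<'E'
from h import *
w=env.read_camera("wrist");s=env.read_camera("scene"); d=env.read_camera("side")
p=(.4515,-.036,169.2)
b=scoop([w],"blue",[p]);print(b,scoop([s,d],"blue",[p]))
rollers("blue",b[0])
print(trayfit([s],(.4944,.2235,-11)),trayfit([d],(.4944,.2235,-11)))
to(.4690,.0955,.066,79.0)
E
```

```text
time_s: 23.18
tool_pos: [0.4994, -0.0453, 0.1716]
tool_rot: [-179.9, -0.0, 169.3]
force: [0.7, 0.2, 0.1]
grip_width: 0.0153
grasp_force: 40.0
time_s: 23.85
tool_pos: [0.5012, -0.0433, 0.0657]
tool_rot: [-180.0, 0.0, 169.3]
force: [-0.3, 0.8, -0.9]
grip_width: 0.0156
grasp_force: 40.0
time_s: 24.52
tool_pos: [0.5018, -0.0429, 0.1681]
tool_rot: [180.0, 0.1, 169.4]
force: [1.7, -0.1, 0.3]
grip_width: 0.0448
grasp_force: 0.0
time_s: 24.77
tool_pos: [0.5221, -0.0474, 0.1969]
tool_rot: [-180.0, 0.2, 169.3]
force: [-0.7, 0.3, -0.6]
grip_width: 0.0564
grasp_force: 0.0
(array([ 4.50453420e-01, -3.34946008e-02,  1.68778601e+02]), np.float64(-0.9368987444969835)) (array([ 4.50690824e-01, -3.24019354e-02,  1.69351434e+02]), np.float64(-0.9112230966680981))
blue rollers px: [(np.int32(232), [265.0, 136.0])] hull [[297, 144], [255, 143], [299, 64], [255, 64]]
(array([  0.49633682,   0.22777003, -10.98111175]), np.float64(-0.7930807667955757)) (array([ 0.49263122,  0.22688781, -9.5740381 ]), np.float64(-0.7853418254157749))
at [ 0.5191 -0.047   0.1937] yaw 169.4 q7 76 -> d [0.0752 0.1308 0.1279] turn 90.4
```

```bash
python3 steer.py '0.012 0.02 0 7 0.06;0.024 0.04 0 14 0.06;0.036 0.06 0 21 0.06;0.048 0.08 0 28 0.06;0.06 0.1 0 35 0.06;0.07 0.12 0 42 0.06;0.0752 0.1308 0 49 0.06;0.0752 0.1308 0 56 0.06'; python3 steer.py '0 0 0 7 0.06;0 0 0 14 0.06;0 0 0 21 0.06;0 0 0 28 0.06;0 0 0 34.4 0.06;0 0 0 34.4 0.06;0 0 0 34.4 0.06;0 0 0 34.4 0.06'
python3 - <<'E'
from h import *
w=env.read_camera("wrist");print(trayfit([w],(.4945,.225,-11)))
m=w["color"][:].max(2)
cv2.imwrite("pics/w9.png",w["color"])
to(.4695,.098,.067,79.0)
E
```

```text
time_s: 25.63
tool_pos: [0.4686, 0.0988, 0.1942]
tool_rot: [-179.9, -0.1, 113.3]
force: [0.3, 0.2, 0.1]
grip_width: 0.06
grasp_force: 0.0
time_s: 26.3
tool_pos: [0.4702, 0.0953, 0.1945]
tool_rot: [-179.9, 0.0, 79.1]
force: [-0.0, 0.2, 0.2]
grip_width: 0.0599
grasp_force: 0.0
(array([  0.49474428,   0.22365709, -10.43058771]), np.float64(-0.8225645710785721))
at [0.4703 0.0953 0.1947] yaw 79.1 q7 -26 -> d [ 0.0025 -0.0012  0.1277] turn 0.1
```

```bash
python3 steer.py '0.003 0 0.04 0 0.06;0.003 0 0.08 0 0.06;0.003 0 0.115 0 0.06;0.003 0 0.127 0 0.06;0.003 0 0.127 0 0.06;0.003 0 0.127 0 0.02;0.003 0 0.127 0 0.02;0.003 0 0.127 0 0.02' 40; python3 steer.py '0 0 0 0 0.02;0 0 0 0 0.02;0 0 0 0 0.02;-0.01 0 0 0 0.02;-0.025 0 0 0 0.02;-0.04 0 0 0 0.02;-0.045 0 0 0 0.02;-0.045 0 0 0 0.02';python3 steer.py '0 0 0 0 0.02;0 0 0 0 0.02'
```

```text
time_s: 27.02
tool_pos: [0.4732, 0.0985, 0.0703]
tool_rot: [179.8, -0.0, 78.9]
force: [0.4, 0.2, 0.5]
grip_width: 0.0474
grasp_force: 0.0
time_s: 27.68
tool_pos: [0.4629, 0.0599, 0.069]
tool_rot: [180.0, -0.5, 79.0]
force: [-0.3, 14.6, -1.9]
grip_width: 0.0318
grasp_force: 40.0
time_s: 27.85
tool_pos: [0.4629, 0.0599, 0.069]
tool_rot: [180.0, -0.4, 79.1]
force: [-0.1, 13.2, 0.2]
grip_width: 0.0316
grasp_force: 40.0
```

```bash
python3 steer.py '0.006 0 0 0 0.06;0.006 0 0 0 0.06;0.006 0 0 0 0.06;0.006 0 -0.04 0 0.06;0.006 0 -0.08 0 0.06;0.006 0 -0.1 0 0.06;0.006 0 -0.1 0 0.06' 40; python3 -c "
from h import *
to(.5025,-.0435,.0665,168.9)"
```

```text
time_s: 28.43
tool_pos: [0.4672, 0.0595, 0.1729]
tool_rot: [179.5, 0.0, 78.9]
force: [0.2, 0.2, 0.2]
grip_width: 0.0591
grasp_force: 0.0
at [0.4672 0.0595 0.1729] yaw 78.9 q7 -22 -> d [-0.0942  0.0536  0.107 ] turn -90.0
```

```bash
python3 steer.py '-0.015 0.008 0 -7 0.045;-0.03 0.016 0 -14 0.045;-0.045 0.025 0 -21 0.045;-0.06 0.033 0 -28 0.045;-0.075 0.042 0 -35 0.045;-0.09 0.05 0 -42 0.045;-0.094 0.0536 0 -49 0.045;-0.094 0.0536 0 -56 0.045'; python3 steer.py '0 0 0 -7 0.045;0 0 0 -14 0.045;0 0 0 -21 0.045;0 0 0 -28 0.045;0 0 0 -34 0.045;0 0 0.03 -34 0.045;0 0 0.05 -34 0.045;0 0 0.05 -34 0.045'; python3 steer.py '0 0 0 0 0.045;0 0 0 0 0.045'
python3 - <<'E'
from h import *
w=env.read_camera("wrist")
print(scoop([w],"blue",[(.4505,-.0333,168.9)]))
to(.5025,-.0435,.0665,168.9)
s=env.read_camera("scene"); d=env.read_camera("side")
for c in ([s],[d],[s,d]): print(trayfit(c,(.487,.187,-11)))
E
```

```text
time_s: 29.1
tool_pos: [0.4982, -0.0455, 0.1671]
tool_rot: [-179.9, -0.0, 135.0]
force: [1.1, -0.3, 0.1]
grip_width: 0.0453
grasp_force: 0.0
time_s: 29.77
tool_pos: [0.4948, -0.0433, 0.1139]
tool_rot: [-180.0, -0.4, 168.9]
force: [-1.0, -0.2, 0.4]
grip_width: 0.0447
grasp_force: 0.0
time_s: 29.93
tool_pos: [0.4988, -0.0427, 0.1188]
tool_rot: [180.0, 0.0, 168.9]
force: [0.3, 0.2, 1.0]
grip_width: 0.0453
grasp_force: 0.0
(array([ 4.50115245e-01, -3.36850861e-02,  1.68756533e+02]), np.float64(-0.9077537502435223))
at [ 0.4992 -0.0427  0.1192] yaw 168.9 q7 73 -> d [-0.0033 -0.0001  0.0527] turn 0.0
(array([ 0.48790028,  0.1881257 , -9.79881195]), np.float64(-0.8099535189473688))
(array([ 0.4861415 ,  0.18791334, -9.49281428]), np.float64(-0.8051468686878457))
(array([  0.48674884,   0.18953434, -10.2652392 ]), np.float64(-0.7809700053237152))
```

```bash
python3 steer.py '-0.003 0 0.02 0 0.045;-0.003 0 0.045 0 0.045;-0.003 0 0.0527 0 0.045;-0.003 0 0.0527 0 0.045;-0.003 0 0.0527 0 0;-0.003 0 0.0527 0 0;-0.003 0 0.0527 0 0;-0.003 0 0.0527 0 0' 20; python3 steer.py '0 0 0 0 0;0 0 0 0 0;0 0 0 0 0;0 0 -0.015 0 0;0 0 -0.04 0 0;0 0 -0.065 0 0;0 0 -0.085 0 0;0 0 -0.1 0 0' 40; python3 steer.py '-0.006 0.015 0 0 0;-0.016 0.04 0 0 0;-0.027 0.067 0 0 0;-0.038 0.094 0 0 0;-0.049 0.121 0 0 0;-0.06 0.148 0 0 0;-0.07 0.173 0 0 0;-0.078 0.194 0 0 0';python3 steer.py '0 0 0 0 0;0 0 0 0 0;0 0 0 0 0'
python3 - <<'E'
import h
from h import *
pitch('blue',cams=('wrist','side')); to(.6163,.132,.130,169.2)
o=env.get_obs();t=o["tool_pos"];a=np.radians(o["tool_rot"][2])
rollers("blue",(t[0]+.05*np.cos(a),t[1]+.05*np.sin(a),o["tool_rot"][2]),t[2]-.066)
h.CELL={k:v for k,v in CELL.items() if k!="blue"}
w=env.read_camera("wrist");s=env.read_camera("scene"); d=env.read_camera("side")
for c in ([w],[s],[d]): print(trayfit(c,(.487,.187,-10.7)))
E
```

```text
time_s: 30.75
tool_pos: [0.5021, -0.0432, 0.0665]
tool_rot: [-180.0, 0.1, 168.9]
force: [-0.4, 0.3, 0.6]
grip_width: 0.0256
grasp_force: 0.0
time_s: 31.42
tool_pos: [0.5018, -0.0429, 0.1671]
tool_rot: [-180.0, 0.1, 169.0]
force: [-0.0, 0.3, -1.0]
grip_width: 0.0158
grasp_force: 40.0
time_s: 32.08
tool_pos: [0.6156, 0.1343, 0.1648]
tool_rot: [180.0, -0.1, 169.0]
force: [-0.4, 0.1, -0.3]
grip_width: 0.0154
grasp_force: 40.0
time_s: 32.33
tool_pos: [0.6146, 0.1315, 0.1648]
tool_rot: [-179.9, -0.1, 168.9]
force: [1.0, -0.7, -1.1]
grip_width: 0.0156
grasp_force: 40.0
{'wrist': ([-5.4416, -0.0032, 0.0004], np.float64(-0.842)), 'side': ([-1.3839, -0.008, 0.002], np.float64(-0.794))}
at [0.6148 0.1305 0.1652] yaw 168.8 q7 48 -> d [-0.0012  0.0018  0.0352] turn -0.4
blue rollers px: [(np.int32(595), [257.0, 181.0])] hull [[309, 194], [244, 194], [313, 69], [239, 69]]
(array([  0.48718   ,   0.18465081, -10.75270696]), np.float64(-0.8721101339194303))
(array([ 0.48761537,  0.18826186, -9.75963382]), np.float64(-0.7998928792572815))
(array([ 0.48741297,  0.18920033, -9.45105977]), np.float64(-0.7894831875688798))
```

```bash
python3 steer.py '-0.001 0.001 0.015 0 0;-0.001 0.001 0.029 0 0;-0.001 0.001 0.0352 0 0;-0.001 0.001 0.0352 0 0;-0.001 0.001 0.0352 0 0' 40; python3 steer.py '0 0 0 0 0;0 0 0 0 0' 3;python3 - <<'E'
from h import *
pitch('blue',cams=('wrist','side'));print(env.get_obs()["tool_pos"],env.get_obs()["force"])
E
```

```text
time_s: 33.05
tool_pos: [0.6156, 0.133, 0.1291]
tool_rot: [-180.0, -0.1, 169.0]
force: [-0.4, 0.5, -0.9]
grip_width: 0.0153
grasp_force: 40.0
time_s: 33.22
tool_pos: [0.6166, 0.1334, 0.1307]
tool_rot: [180.0, 0.0, 169.0]
force: [-0.2, 0.2, -1.2]
grip_width: 0.0159
grasp_force: 3.0
{'wrist': ([-7.6415, -0.0016, 0.0004], np.float64(-0.768)), 'side': ([0.8402, -0.0086, 0.0006], np.float64(-0.771))}
[0.61660687 0.13335869 0.13082758] [-0.17086083 -0.01716305 -1.4747214 ]
```

```bash
python3 steer.py '0.005 0 -0.006 0 0;0.011 0 -0.012 0 0;0.017 0 -0.017 0 0;0.024 0 -0.022 0 0;0.031 0 -0.026 0 0;0.031 0 -0.026 0 0' 3;python3 - <<'E'
from h import *
pitch('blue',cams=('wrist','side','scene'));print(env.get_obs()["tool_pos"])
E
```

```text
time_s: 33.82
tool_pos: [0.5846, 0.1401, 0.1576]
tool_rot: [-180.0, 0.1, 169.0]
force: [1.0, 0.3, -1.9]
grip_width: 0.0161
grasp_force: 3.0
{'wrist': ([7.5835, -0.0014, 0.0005], np.float64(-0.889)), 'side': ([14.8519, -0.0042, -0.0011], np.float64(-0.753)), 'scene': ([35.261, 0.0084, -0.0052], np.float64(-0.185))}
[0.58584329 0.13870269 0.15627506]
```

```bash
cat >> h.py <<'E'
def blobs(c,roi,smax=60,vmin=120,amin=25):
    h=cv2.cvtColor(c["color"],cv2.COLOR_BGR2HSV); m=np.zeros(h.shape[:2],np.uint8); cv2.fillConvexPoly(m,cv2.convexHull(np.array(roi).round().astype(np.int32)),1)
    b=(m>0)&(h[...,1]<smax)&(h[...,2]>vmin); n,_,st,ce=cv2.connectedComponentsWithStats(b.astype(np.uint8))
    return [(int(st[i,4]),ce[i].round(0).tolist(),st[i,:4].tolist()) for i in range(1,n) if st[i,4]>amin]
E
python3 - <<'E'
from h import *
w=env.read_camera("wrist")
print(blobs(w,[(235,20),(325,20),(325,240),(235,240)]))
m=mask(w,"blue");ys,xs=np.nonzero(m);print(xs.min(),xs.max(),ys.min(),ys.max())
for r in range(20,250,12): print(r, "".join("%4d"%v for v in cv2.cvtColor(w["color"],cv2.COLOR_BGR2HSV)[r,225:330:6,1]))
E
```

```text
[(2408, [294.0, 73.0], [235, 20, 91, 142]), (383, [258.0, 138.0], [243, 131, 28, 20])]
234 317 76 275
20    1   5 171 167 168 168 169 169 172 173 174 174 174 176   1   1  62 152
32    1   6 158 167 167 169 169 170 171 172 173 174 175 176   1   1  98 151
44    1   6 123 167 167 167 169 170 171 171 173 174 174 176   1   1 108 150
56    0   8  72 169 167 169 170 171 171 173 174 174 175 176   1   0 117 150
68    1   2   3   5   5   5   5   3   8   5   5   3   6   6   6   0   2   6
80    1   6  26 186 183 172 186 182 174 185 183 178 181 186   1   1 115 148
92    1   8 174 173 169 171 171 172 172 172 173 174 176 177  59  25 132 148
104    8   6 176 187 177 165 167 169 170 170 170 171 171 173 194  29 145 148
116    6   6 182 200 182 164 166 166 169 180 168 170 171 172 197 115 151 149
128    6   5 187 195 185 161 163 163 168 182 169 169 169 170 194 124 153 151
140    5   8 189   9   7   7   9   4 185 182 168 168 169 170 195 128 152 151
152    5   7 192 193 180 180 177 179 169 174 165 168 168 170 191 156   7   5
164   11  12 191 199 187 188 182 181 185 182 174 168 169 170 190 170  10  12
176   16  15 189 189 184 184 184 185 185 185 187 185 172 171 197 174  13  10
188   43  54 188 200 185 186 185 185 184 187 185 185 185 182 193 182   0  12
200   30  57 184 188 184 188 184 187 185 188 185 187 187 188 192 183  40  13
212   48  48 184 185 187 185 185 185 188 185 185 183 188 185 184 183  45  30
224   24  43  36 186 189 188 191 189 186 189 189 196 188 186 186  40  45  34
236   17  60  15 184 185 186 190 188 186 187 188 191 184 185 185  28  30  45
248   18  48  38  23  74  59 188 185 185 188 184 194  49  59  45  27  45  30
```

```bash
cat >> h.py <<'E'
def look(roi):
    w=env.read_camera("wrist"); print([b for b in blobs(w,roi) if b[0]<1500])
E
python3 steer.py '-0.004 0 -0.006 0 0;-0.004 0 -0.006 0 0;-0.004 0 0 0 0;-0.004 0 -0.008 0 0;-0.004 0 -0.008 0 0' 3;python3 - <<'E'
from h import *
pitch('blue',cams=('wrist','side'));print(env.get_obs()["tool_pos"]);look([(235,20),(325,20),(325,240),(235,240)])
E
```

```text
time_s: 34.43
tool_pos: [0.59, 0.1385, 0.1649]
tool_rot: [180.0, 0.0, 168.9]
force: [0.0, 1.4, -0.2]
grip_width: 0.0158
grasp_force: 3.0
{'wrist': ([4.6788, -0.0019, 0.0005], np.float64(-0.828)), 'side': ([32.3006, -0.0063, 0.0017], np.float64(-0.743))}
[0.58995036 0.13852263 0.16458797]
[(463, [258.0, 106.0], [245, 98, 26, 19]), (44, [324.0, 166.0], [322, 159, 4, 14])]
```

```bash
python3 steer.py '0 0 0 0 0;0 0 0 0 0;0 0 0 0 0;0 0 0 0 0' 3;python3 - <<'E'
from h import *
pitch('blue',cams=('side',));look([(235,20),(325,20),(325,240),(235,240)])
E
```

```text
time_s: 34.92
tool_pos: [0.5897, 0.1382, 0.1641]
tool_rot: [-180.0, -0.0, 168.9]
force: [0.6, -0.5, -1.9]
grip_width: 0.0161
grasp_force: 3.0
{'side': ([30.4038, -0.0055, 0.0006], np.float64(-0.771))}
[(28, [236.0, 150.0], [235, 145, 3, 12]), (46, [324.0, 166.0], [322, 159, 4, 14])]
```

```bash
python3 steer.py '0 0 0 0 0;0 0 0 0 0;0 0 -0.02 0 0;0 0 -0.035 0 0;0.005 -0.02 -0.035 0 0;0.014 -0.055 -0.035 0 0;0.024 -0.09 -0.035 0 0;0.034 -0.125 -0.035 0 0' 40; python3 steer.py '0.008 -0.03 0 0 0;0.013 -0.055 0.01 0 0;0.0166 -0.07 0.04 0 0;0.0166 -0.07 0.07 0 0;0.0166 -0.07 0.085 0 0;0.0166 -0.07 0.085 0 0'
python3 - <<'E'
from h import *
s=env.read_camera("scene"); d=env.read_camera("side");w=env.read_camera("wrist")
for n,c in(("s",s),("d",d),("w",w)):
    q=proj(c,pose(.4872,.186,-10.7,[[.03+a,-.03+b,.045] for a in(-.026,.026) for b in(-.026,.026)])); print(n,blobs(c,q,80,90,6))
to(.5025,-.0435,.0655,169)
E
```

```text
time_s: 35.68
tool_pos: [0.5316, 0.0215, 0.199]
tool_rot: [180.0, -0.0, 169.0]
force: [1.0, -1.1, -0.0]
grip_width: 0.015
grasp_force: 40.0
time_s: 36.18
tool_pos: [0.4997, -0.0437, 0.111]
tool_rot: [180.0, -0.4, 168.9]
force: [-0.7, 0.2, -1.8]
grip_width: 0.0154
grasp_force: 40.0
s [(153, [309.0, 244.0], [296, 234, 26, 23])]
d [(210, [244.0, 246.0], [229, 235, 29, 22])]
w [(1724, [540.0, 188.0], [522, 148, 38, 79])]
at [ 0.5036 -0.0429  0.1154] yaw 169.0 q7 72 -> d [ 0.001  -0.0009  0.0499] turn -0.0
```

```bash
python3 steer.py '0 0 0.008 0 0;0 0 0.016 0 0;0 0 0.024 0 0;0 0 0.032 0 0;0 0 0.04 0 0;0 0 0.047 0 0;0 0 0.051 0 0;0 0 0.051 0 0' 3; python3 -c "
from h import *
pitch('blue',cams=('wrist','side'))"; python3 steer.py '0 0 0.0005 0 0.045;0 0 0 0 0.045;0 0 0 0 0.045;0 0 0 0 0.045;0 0 -0.03 0 0.045;0 0 -0.07 0 0.045;0 0 -0.11 0 0.045;0 0 -0.13 0 0.045' 3;python3 - <<'E'
from h import *
s=env.read_camera("scene"); d=env.read_camera("side");w=env.read_camera("wrist")
print(scoop([w],"blue",[(.45,-.0333,169)]),scoop([s,d],"blue",[(.45,-.0333,169)]))
for k,p in {"red":(.572,-.101,102),"yellow":(.553,-.265,77.6),"green":(.4365,-.2647,98.3)}.items(): print(k,scoop([s,d],k,[p]))
E
```

```text
time_s: 37.0
tool_pos: [0.5008, -0.0431, 0.0615]
tool_rot: [180.0, -0.2, 169.0]
force: [-0.6, -0.2, -1.5]
grip_width: 0.016
grasp_force: 3.0
{'wrist': ([12.5861, -0.0039, -0.0008], np.float64(-0.877)), 'side': ([-1.8126, -0.0288, 0.0047], np.float64(-0.77))}
time_s: 37.77
tool_pos: [0.5046, -0.0429, 0.1977]
tool_rot: [-180.0, 0.3, 169.0]
force: [1.0, 0.7, -0.1]
grip_width: 0.0446
grasp_force: 0.0
(array([ 4.65609431e-01, -3.62145870e-02,  1.68917806e+02]), np.float64(-0.9851159570785739)) (array([ 4.66203921e-01, -3.55414790e-02,  1.67765267e+02]), np.float64(-0.9086439418073696))
red (array([ 5.74222513e-01, -8.48217812e-02,  1.04102745e+02]), np.float64(-0.8180224076013767))
yellow (array([ 0.55329631, -0.26517693, 77.37418751]), np.float64(-0.8143085119594645))
green (array([ 0.4385375 , -0.2644667 , 95.79997037]), np.float64(-0.6464399837633106))
```

```bash
python3 steer.py '-0.015 -0.013 0 7 0.045;-0.03 -0.026 0 14 0.045;-0.045 -0.039 0 21 0.045;-0.06 -0.052 0 28 0.045;-0.075 -0.065 0 35 0.045;-0.09 -0.08 0 42 0.045;-0.105 -0.092 0 49 0.045;-0.111 -0.098 0 56 0.045'; python3 steer.py '0 0 0 7 0.045;0 0 0 9 0.045;0 0 0 9 0.045;0 0 0 9 0.045;0 0 0 9 0.045'
cat >> h.py <<'E'
def grip(col,p,l=-.053,z=.0665):
    w=env.read_camera("wrist"); b=scoop([w],col,[p]); q=b[0]; print(col,q.round(4),round(b[1],3)); rollers(col,q)
    a=np.radians(q[2]); to(q[0]+l*np.cos(a),q[1]+l*np.sin(a),z,q[2])
E
python3 - <<'E'
from h import *
grip("red",(.5735,-.09,103)); s=env.read_camera("scene"); d=env.read_camera("side")
print(scoop([s,d],"red",[(.5735,-.09,103)]))
E
```

```text
time_s: 38.58
tool_pos: [0.5928, -0.1634, 0.1905]
tool_rot: [-179.9, -0.1, 112.5]
force: [-0.9, -0.5, 0.3]
grip_width: 0.0451
grasp_force: 0.0
time_s: 39.0
tool_pos: [0.5923, -0.1605, 0.1922]
tool_rot: [-179.9, -0.0, 104.0]
force: [-1.0, -0.0, -0.6]
grip_width: 0.045
grasp_force: 0.0
red [ 5.729000e-01 -8.490000e-02  1.039972e+02] -0.898
red rollers px: [(np.int32(249), [263.0, 127.0]), (np.int32(242), [286.0, 127.0])] hull [[296, 134], [254, 134], [297, 53], [252, 53]]
at [ 0.5925 -0.1607  0.1928] yaw 104.0 q7 17 -> d [ 0.0252 -0.0006  0.1263] turn -0.0
(array([ 5.74539444e-01, -8.46552378e-02,  1.04232596e+02]), np.float64(-0.8248595436022436))
```

```bash
python3 steer.py '0.01 0 0.035 0 0.045;0.02 0 0.07 0 0.045;0.0255 0 0.1 0 0.045;0.0255 0 0.12 0 0.045;0.0255 0 0.1265 0 0.045;0.0255 0 0.1265 0 0.045;0.0255 0 0.1265 0 0;0.0255 0 0.1265 0 0' 20; python3 steer.py '0 0 0 0 0;0 0 0 0 0;0 0 0 0 0;0 0 0 0 0;0 0 -0.015 0 0;0 0 -0.045 0 0;0 0 -0.08 0 0;0 0 -0.105 0 0' 40; python3 steer.py '0.012 0.002 0 -3 0;0.03 0.004 0 -8 0;0.048 0.007 0 -13 0;0.066 0.009 0 -18 0;0.084 0.012 0 -22 0;0.102 0.014 0 -26 0;0.12 0.017 0 -30 0;0.138 0.0196 0 -34 0';python3 steer.py '0.014 0.012 0 -5 0;0.028 0.025 0 -10 0;0.042 0.038 0 -15 0;0.056 0.05 0 -20 0;0.07 0.063 0 -24 0;0.084 0.076 0 -28 0;0.096 0.087 0 -31 0;0.104 0.0936 0 -31 0';python3 steer.py '0 0 0 0 0;0 0 0 0 0;0 0 0 0 0'
cat >> h.py <<'E'
def ready(col,x,y,z=.130,yaw=169.3):
    import h
    pitch(col,cams=("side",)); to(x,y,z,yaw); o=env.get_obs();t=o["tool_pos"];a=np.radians(o["tool_rot"][2])
    rollers(col,(t[0]+.051*np.cos(a),t[1]+.051*np.sin(a),o["tool_rot"][2]),t[2]-.066)
E
python3 - <<'E'
import h
from h import *
ready("red",.5573,.1422)
h.CELL={k:v for k,v in CELL.items() if k in ("yellow","green")}
w=env.read_camera("wrist"); print(trayfit([w],(.487,.186,-10.7)))
E
```

```text
time_s: 39.87
tool_pos: [0.5881, -0.1366, 0.0687]
tool_rot: [179.8, 0.1, 103.9]
force: [0.3, 0.4, 0.8]
grip_width: 0.038
grasp_force: 0.0
time_s: 40.53
tool_pos: [0.5871, -0.1359, 0.1741]
tool_rot: [179.9, 0.0, 104.0]
force: [0.1, -0.0, -1.3]
grip_width: 0.0153
grasp_force: 40.0
time_s: 41.2
tool_pos: [0.5721, 0.0033, 0.1716]
tool_rot: [-180.0, 0.0, 138.1]
force: [0.4, 0.0, -1.7]
grip_width: 0.0152
grasp_force: 40.0
time_s: 41.87
tool_pos: [0.5574, 0.1439, 0.1717]
tool_rot: [180.0, -0.0, 169.1]
force: [-1.7, -0.1, -1.0]
grip_width: 0.0149
grasp_force: 40.0
time_s: 42.12
tool_pos: [0.5583, 0.1402, 0.1715]
tool_rot: [-179.9, 0.0, 168.8]
force: [0.3, 0.2, -1.0]
grip_width: 0.015
grasp_force: 40.0
{'side': ([-6.0476, -0.007, 0.0002], np.float64(-0.787))}
at [0.5584 0.14   0.1715] yaw 168.8 q7 47 -> d [0.0015 0.002  0.0415] turn -0.5
red rollers px: [(np.int32(524), [256.0, 179.0]), (np.int32(552), [291.0, 179.0])] hull [[309, 192], [244, 192], [313, 67], [239, 67]]
(array([  0.48984521,   0.1848297 , -10.40863652]), np.float64(-0.8368457613324813))
```

```bash
python3 steer.py '0.002 0.002 0.015 -0.3 0;0.002 0.002 0.03 -0.3 0;0.002 0.002 0.0415 -0.3 0;0.002 0.002 0.0415 -0.3 0;0.002 0.002 0.0415 -0.3 0' 40; python3 steer.py '0 0 0 0 0;0 0 0 0 0' 3;python3 steer.py '0.005 0 -0.006 0 0;0.01 0 -0.012 0 0;0.016 0 -0.018 0 0;0.022 0 -0.023 0 0;0.022 0 -0.023 0 0' 3;python3 - <<'E'
from h import *
pitch('red',cams=('side','wrist'));print(env.get_obs()["tool_pos"]);look([(235,20),(325,20),(325,240),(235,240)])
E
```

```text
time_s: 42.68
tool_pos: [0.5562, 0.1435, 0.1299]
tool_rot: [-180.0, -0.1, 169.2]
force: [-0.7, -0.6, -0.9]
grip_width: 0.0152
grasp_force: 40.0
time_s: 42.85
tool_pos: [0.5568, 0.1442, 0.1309]
tool_rot: [180.0, 0.0, 169.2]
force: [-1.1, -0.3, -1.7]
grip_width: 0.0159
grasp_force: 3.0
time_s: 43.27
tool_pos: [0.534, 0.1492, 0.1549]
tool_rot: [-180.0, 0.1, 169.3]
force: [-0.1, 0.5, -0.3]
grip_width: 0.016
grasp_force: 3.0
{'side': ([24.6762, -0.0078, 0.0007], np.float64(-0.772)), 'wrist': ([3.0494, -0.0011, 0.0011], np.float64(-0.788))}
[0.53490319 0.14829827 0.15394772]
[(494, [292.0, 120.0], [279, 111, 27, 19]), (435, [258.0, 154.0], [245, 146, 27, 18]), (44, [237.0, 228.0], [235, 221, 6, 12])]
```

```bash
python3 steer.py '0 0 0 0 0;0 0 0 0 0;0 0 -0.003 0 0;0 0 -0.003 0 0' 3;python3 - <<'E'
from h import *
pitch('red',cams=('side',));look([(235,20),(325,20),(325,240),(235,240)])
E
```

```text
time_s: 43.75
tool_pos: [0.5349, 0.1481, 0.1563]
tool_rot: [180.0, -0.0, 169.2]
force: [-0.4, 0.8, -0.0]
grip_width: 0.0161
grasp_force: 3.0
{'side': ([25.6996, -0.0042, 0.0009], np.float64(-0.815))}
[(39, [237.0, 228.0], [235, 221, 6, 12])]
```

```bash
python3 steer.py '0 0 0 0 0;0 0 0 0 0;0 0 -0.02 0 0;0 0 -0.04 0 0;-0.012 -0.02 -0.04 0 0;-0.028 -0.055 -0.04 0 0;-0.044 -0.09 -0.04 0 0;-0.06 -0.125 -0.04 0 0' 40; python3 steer.py '-0.016 -0.035 0 0 0;-0.032 -0.07 0 0 0;-0.048 -0.105 0 0 0;-0.06 -0.127 0.02 0 0;-0.066 -0.134 0.05 0 0;-0.066 -0.134 0.075 0 0;-0.066 -0.134 0.084 0 0;-0.066 -0.134 0.084 0 0'; python3 -c "
from h import *
pitch('red',cams=('side','wrist')); to(.61,-.13,.0655,169)"
```

```text
time_s: 44.52
tool_pos: [0.5706, 0.0129, 0.1965]
tool_rot: [-180.0, 0.0, 169.3]
force: [0.7, 0.3, -2.0]
grip_width: 0.0153
grasp_force: 40.0
time_s: 45.18
tool_pos: [0.6082, -0.1293, 0.1094]
tool_rot: [179.9, -0.3, 169.3]
force: [-0.3, -0.0, -1.3]
grip_width: 0.015
grasp_force: 40.0
{'side': ([27.0813, -0.0049, 0.0015], np.float64(-0.946)), 'wrist': ([25.078, -0.0019, -0.0005], np.float64(-0.896))}
at [ 0.6107 -0.1288  0.1132] yaw 169.3 q7 71 -> d [ 0.0005 -0.0014  0.0477] turn 0.3
```

```bash
python3 steer.py '0.01 0 0.006 0 0;0.008 0 0.012 0 0;0.004 0 0.018 0 0;0 0 0.025 0 0;-0.005 0 0.032 0 0;-0.01 0 0.039 0 0;-0.013 0 0.045 0 0;-0.014 0 0.0485 0 0' 3; python3 steer.py '0 0 0.001 0 0;0 0 0.001 0 0.045;0 0 0 0 0.045;0 0 0 0 0.045;0 0 0 0 0.045;0 0 -0.035 0 0.045;0 0 -0.075 0 0.045;0 0 -0.11 0 0.045' 3;python3 - <<'E'
from h import *
s=env.read_camera("scene"); d=env.read_camera("side");w=env.read_camera("wrist")
print(scoop([w],"red",[(.565,-.12,169)]),scoop([s,d],"red",[(.565,-.12,169)]))
for k,p in {"blue":(.4656,-.0362,169),"yellow":(.553,-.265,77.6),"green":(.4365,-.2647,98.3)}.items(): print(k,scoop([s,d],k,[p]))
E
```

```text
time_s: 45.95
tool_pos: [0.6235, -0.1325, 0.0621]
tool_rot: [180.0, -0.1, 169.2]
force: [-1.1, -0.4, 5.6]
grip_width: 0.0159
grasp_force: 3.0
time_s: 46.62
tool_pos: [0.6235, -0.1321, 0.1752]
tool_rot: [180.0, -0.0, 169.3]
force: [0.5, -0.3, 0.9]
grip_width: 0.0439
grasp_force: 0.0
(array([ 5.78596938e-01, -1.23951581e-01,  1.69060631e+02]), np.float64(-0.9685063445956276)) (array([ 5.79171292e-01, -1.22791202e-01,  1.71200980e+02]), np.float64(-0.8804790271925609))
blue (array([ 4.65629668e-01, -3.46939717e-02,  1.69867698e+02]), np.float64(-0.9261806555065057))
yellow (array([ 0.55519457, -0.26563229, 79.59883105]), np.float64(-0.4701100958940264))
green (array([ 0.43648491, -0.26470789, 98.25343698]), np.float64(-0.8006218587613936))
```

```bash
python3 steer.py '0.006 -0.027 -0.01 7 0.045;0.012 -0.054 -0.02 14 0.045;0.018 -0.081 -0.02 21 0.045;0.024 -0.108 -0.02 28 0.045;0.03 -0.135 -0.02 35 0.045;0.036 -0.162 -0.02 42 0.045;0.041 -0.189 -0.02 49 0.045;0.0445 -0.21 -0.02 56 0.045'; python3 steer.py '0 0 0 7 0.045;0 0 0 14 0.045;0 0 0 21 0.045;0 0 0 28 0.045;0 0 0 35 0.045;0 0 0 35 0.045;0 0 0 35 0.045;0 0 0 35 0.045';python3 -c "
from h import *
grip('yellow',(.5535,-.2645,78))"
```

```text
time_s: 47.43
tool_pos: [0.5385, -0.333, 0.192]
tool_rot: [-179.8, -0.1, 112.8]
force: [-0.2, -0.8, -0.3]
grip_width: 0.0453
grasp_force: 0.0
time_s: 48.1
tool_pos: [0.5406, -0.3302, 0.1929]
tool_rot: [-179.9, -0.0, 78.4]
force: [1.7, 0.2, 0.4]
grip_width: 0.0449
grasp_force: 0.0
yellow [ 0.5527 -0.2664 79.2764] -0.876
yellow rollers px: [(np.int32(233), [286.0, 142.0])] hull [[295, 148], [254, 149], [295, 69], [251, 70]]
at [ 0.5408 -0.3303  0.1933] yaw 78.3 q7 9 -> d [ 0.012  -0.0003  0.1268] turn -0.9
```

```bash
python3 steer.py '0.006 0 0.035 -0.5 0.045;0.012 0 0.07 -0.8 0.045;0.012 0 0.1 -0.8 0.045;0.012 0 0.12 -0.8 0.045;0.012 0 0.1268 -0.8 0.045;0.012 0 0.1268 -0.8 0.045;0.012 0 0.1268 -0.8 0;0.012 0 0.1268 -0.8 0' 20; python3 steer.py '0 0 0 0 0;0 0 0 0 0;0 0 0 0 0;0 0 0 0 0;0 0 -0.015 0 0;0 0 -0.045 0 0;0 0 -0.08 0 0;0 0 -0.105 0 0' 40; python3 steer.py '0.01 -0.002 0 -2 0;0.03 -0.004 0 -6 0;0.053 -0.007 0 -10 0;0.077 -0.011 0 -14 0;0.1 -0.014 0 -18 0;0.124 -0.018 0 -22 0;0.148 -0.021 0 -26 0;0.1716 -0.0246 0 -30 0'; python3 steer.py '0.02 0.008 0 -4 0;0.04 0.016 0 -8 0;0.06 0.024 0 -12 0;0.08 0.032 0 -16 0;0.1 0.04 0 -20 0;0.12 0.048 0 -24 0;0.14 0.056 0 -27 0;0.161 0.0645 0 -30 0';python3 steer.py '0.015 0.019 0 -4 0;0.03 0.038 0 -8 0;0.045 0.057 0 -12 0;0.06 0.076 0 -16 0;0.074 0.094 0 -20 0;0.088 0.112 0 -24 0;0.1 0.128 0 -28 0;0.107 0.136 0 -30 0';python3 steer.py '0 0 0 0 0;0 0 0 0 0;0 0 0 0 0';python3 - <<'E'
from h import *
ready("yellow",.5685,.2012)
E
```

```text
time_s: 48.87
tool_pos: [0.5448, -0.3194, 0.069]
tool_rot: [179.8, 0.1, 79.0]
force: [-0.2, -0.5, 0.2]
grip_width: 0.0377
grasp_force: 0.0
time_s: 49.53
tool_pos: [0.5439, -0.3187, 0.1745]
tool_rot: [179.9, 0.0, 79.1]
force: [0.0, -1.0, -0.4]
grip_width: 0.0151
grasp_force: 40.0
time_s: 50.2
tool_pos: [0.5514, -0.144, 0.1713]
tool_rot: [-180.0, -0.0, 109.3]
force: [-0.2, 0.1, -1.3]
grip_width: 0.0154
grasp_force: 40.0
time_s: 50.87
tool_pos: [0.56, 0.0289, 0.1715]
tool_rot: [-180.0, -0.0, 139.3]
force: [-0.7, 0.3, -1.1]
grip_width: 0.0154
grasp_force: 40.0
time_s: 51.53
tool_pos: [0.5678, 0.2042, 0.1717]
tool_rot: [179.9, -0.0, 169.5]
force: [-0.6, 0.5, -0.9]
grip_width: 0.0155
grasp_force: 40.0
time_s: 51.78
tool_pos: [0.569, 0.1988, 0.1715]
tool_rot: [-179.9, -0.0, 168.9]
force: [-0.0, -0.8, -1.1]
grip_width: 0.0152
grasp_force: 40.0
{'side': ([-5.4166, -0.009, -0.0009], np.float64(-0.679))}
at [0.5691 0.1985 0.1716] yaw 168.9 q7 40 -> d [0.0011 0.0026 0.0416] turn -0.4
yellow rollers px: [(np.int32(604), [292.0, 179.0])] hull [[309, 192], [244, 192], [313, 67], [239, 67]]
```

```bash
python3 steer.py '0.002 0.002 0.015 -0.3 0;0.002 0.002 0.03 -0.3 0;0.002 0.002 0.0415 -0.3 0;0.002 0.002 0.0415 -0.3 0;0.002 0.002 0.0415 -0.3 0' 40; python3 steer.py '0 0 0 0 0;0 0 0 0 0' 3;python3 steer.py '0.005 0 -0.006 0 0;0.01 0 -0.012 0 0;0.016 0 -0.018 0 0;0.022 0 -0.023 0 0;0.022 0 -0.025 0 0;0.022 0 -0.025 0 0;0.022 0 -0.025 0 0' 3;python3 - <<'E'
from h import *
pitch('yellow',cams=('side',));print(env.get_obs()["tool_pos"]);look([(235,20),(325,20),(325,240),(235,240)])
E
```

```text
time_s: 52.3
tool_pos: [0.5668, 0.2021, 0.1296]
tool_rot: [-179.9, -0.1, 169.3]
force: [0.2, 0.7, -1.3]
grip_width: 0.0154
grasp_force: 40.0
time_s: 52.47
tool_pos: [0.5672, 0.203, 0.1308]
tool_rot: [180.0, 0.0, 169.3]
force: [-0.7, -0.7, -1.2]
grip_width: 0.0159
grasp_force: 3.0
time_s: 53.05
tool_pos: [0.5457, 0.2067, 0.1557]
tool_rot: [-180.0, 0.1, 169.3]
force: [0.6, -0.5, -1.0]
grip_width: 0.0165
grasp_force: 3.0
{'side': ([28.0654, -0.003, -0.0004], np.float64(-0.676))}
[0.5457115  0.20659801 0.15537338]
[(668, [275.0, 74.0], [236, 60, 78, 68]), (375, [288.0, 88.0], [277, 80, 24, 17]), (27, [237.0, 229.0], [235, 226, 6, 6])]
```

Roller at the spout/leaving; hold briefly.

```bash
python3 steer.py '0 0 0 0 0;0 0 0 0 0;0 0 -0.003 0 0;0 0 -0.003 0 0' 3;python3 - <<'E'
from h import *
pitch('yellow',cams=('side',));look([(235,20),(325,20),(325,240),(235,240)])
E
```

```text
time_s: 53.48
tool_pos: [0.5457, 0.2072, 0.1588]
tool_rot: [180.0, 0.0, 169.3]
force: [-0.4, 0.5, -1.5]
grip_width: 0.0159
grasp_force: 3.0
{'side': ([28.0018, -0.0039, 0.0], np.float64(-0.69))}
[(31, [323.0, 222.0], [321, 217, 5, 10])]
```

```bash
python3 steer.py '0 0 0 0 0;0 0 0 0 0;0 0 -0.02 0 0;0 0 -0.037 0 0;-0.007 -0.02 -0.037 0 0;-0.018 -0.053 -0.037 0 0;-0.03 -0.088 -0.037 0 0;-0.042 -0.123 -0.037 0 0' 40; python3 steer.py '-0.012 -0.035 0 0 0;-0.024 -0.07 0 0 0;-0.036 -0.105 0 0 0;-0.048 -0.14 0 0 0;-0.06 -0.175 0 0 0;-0.072 -0.21 0 0 0;-0.084 -0.245 0 0 0;-0.094 -0.275 0 0 0'; python3 steer.py '-0.002 -0.008 0.02 0 0;-0.002 -0.0085 0.05 0 0;-0.002 -0.0085 0.075 0 0;-0.002 -0.0085 0.082 0 0;-0.002 -0.0085 0.082 0 0' ;python3 -c "
from h import *
pitch('yellow',cams=('side','wrist')); to(.605,-.218,.0655,169)"
```

```text
time_s: 54.25
tool_pos: [0.564, 0.0774, 0.1957]
tool_rot: [-180.0, 0.0, 169.4]
force: [0.2, -0.8, -1.3]
grip_width: 0.0154
grasp_force: 40.0
time_s: 54.92
tool_pos: [0.6053, -0.2127, 0.1952]
tool_rot: [-179.9, -0.0, 169.2]
force: [0.3, 0.4, -0.5]
grip_width: 0.0157
grasp_force: 40.0
time_s: 55.33
tool_pos: [0.6043, -0.2177, 0.1111]
tool_rot: [179.9, -0.3, 169.4]
force: [0.0, 0.1, -0.6]
grip_width: 0.0151
grasp_force: 40.0
{'side': ([27.4379, -0.0058, 0.0024], np.float64(-0.851)), 'wrist': ([22.2743, -0.0051, -0.0], np.float64(-0.471))}
at [ 0.6067 -0.2177  0.1146] yaw 169.4 q7 79 -> d [ 0.0017 -0.0006  0.0491] turn 0.4
```

```bash
python3 steer.py '0.008 0 0.006 0 0;0.006 0 0.012 0 0;0.003 0 0.018 0 0;-0.001 0 0.025 0 0;-0.005 0 0.032 0 0;-0.01 0 0.039 0 0;-0.013 0 0.045 0 0;-0.014 0 0.0495 0 0' 3; python3 steer.py '0 0 0.001 0 0;0 0 0.001 0 0.045;0 0 0 0 0.045;0 0 0 0 0.045;0 0 0 0 0.045;0 0 -0.035 0 0.045;0 0 -0.075 0 0.045;0 0 -0.11 0 0.045' 3;python3 - <<'E'
from h import *
s=env.read_camera("scene"); d=env.read_camera("side");w=env.read_camera("wrist")
p=(.57,-.212,169);print(scoop([w],"yellow",[p]),scoop([s,d],"yellow",[p]))
for k,p in {"blue":(.4656,-.0362,169),"red":(.5786,-.124,169),"green":(.4365,-.2647,98.3)}.items(): print(k,scoop([s,d],k,[p]))
to(.445,-.33,.19,98)
E
```

```text
time_s: 56.1
tool_pos: [0.6198, -0.2206, 0.0627]
tool_rot: [180.0, -0.1, 169.3]
force: [-0.9, -1.3, 4.4]
grip_width: 0.0159
grasp_force: 3.0
time_s: 56.77
tool_pos: [0.6193, -0.2204, 0.1754]
tool_rot: [180.0, -0.0, 169.4]
force: [1.0, 0.3, -0.1]
grip_width: 0.0438
grasp_force: 0.0
(array([  0.57121027,  -0.20995775, 167.44171939]), np.float64(-0.7043756670224119)) (array([  0.57248518,  -0.21014443, 168.79447218]), np.float64(-0.9077487540689054))
blue (array([ 4.66684366e-01, -3.55994226e-02,  1.69717427e+02]), np.float64(-0.9235215859333545))
red (array([ 5.79736812e-01, -1.23028648e-01,  1.69849265e+02]), np.float64(-0.9011172556424782))
green (array([ 0.43649464, -0.26471342, 98.26576776]), np.float64(-0.699889258028793))
at [ 0.6217 -0.2207  0.1779] yaw 169.3 q7 80 -> d [ 0.1533 -0.1401 -0.0129] turn 71.3
```

```bash
python3 steer.py '0.02 -0.018 -0.01 7 0.045;0.04 -0.036 -0.013 14 0.045;0.06 -0.054 -0.013 21 0.045;0.08 -0.072 -0.013 28 0.045;0.1 -0.09 -0.013 35 0.045;0.12 -0.108 -0.013 42 0.045;0.14 -0.126 -0.013 49 0.045;0.153 -0.14 -0.013 56 0.045'; python3 steer.py '0 0 0 7 0.045;0 0 0 15 0.045;0 0 0 15 0.045;0 0 0 15 0.045;0 0 0 15 0.045';python3 -c "
from h import *
grip('green',(.4365,-.2647,98.3))
s=env.read_camera('scene');d=env.read_camera('side');print(scoop([s,d],'green',[(.4365,-.2647,98.3)]))"
```

```text
time_s: 57.58
tool_pos: [0.4399, -0.3311, 0.1856]
tool_rot: [-179.8, -0.1, 112.8]
force: [-1.5, -0.1, 0.4]
grip_width: 0.045
grasp_force: 0.0
time_s: 58.0
tool_pos: [0.4433, -0.3294, 0.1863]
tool_rot: [-180.0, -0.0, 98.5]
force: [-0.1, -0.2, 0.1]
grip_width: 0.0448
grasp_force: 0.0
green [ 0.4354 -0.2653 96.2528] -0.666
green rollers px: [(np.int32(244), [287.0, 143.0])] hull [[297, 151], [255, 149], [302, 70], [257, 68]]
at [ 0.4435 -0.3295  0.1866] yaw 98.5 q7 35 -> d [ 0.0116 -0.0006  0.1201] turn 2.2
(array([ 0.43684234, -0.26418927, 98.42111947]), np.float64(-0.7995944291398838))
```

```bash
python3 steer.py '0.006 0 0.035 0.7 0.045;0.0115 0 0.07 0.7 0.045;0.0115 0 0.1 0.7 0.045;0.0115 0 0.115 0.7 0.045;0.0115 0 0.12 0.7 0.045;0.0115 0 0.12 0.7 0.045;0.0115 0 0.12 0.7 0;0.0115 0 0.12 0.7 0' 20; python3 steer.py '0 0 0 0 0;0 0 0 0 0;0 0 0 0 0;0 0 0 0 0;0 0 -0.015 0 0;0 0 -0.045 0 0;0 0 -0.08 0 0;0 0 -0.105 0 0' 40; python3 steer.py '0.01 0.005 0 -2 0;0.028 0.015 0 -5 0;0.049 0.026 0 -8 0;0.071 0.038 0 -11 0;0.093 0.05 0 -14 0;0.115 0.061 0 -17 0;0.137 0.073 0 -20 0;0.1587 0.0846 0 -24 0'; python3 steer.py '0.014 0.018 0 -3 0;0.028 0.035 0 -6 0;0.041 0.053 0 -9 0;0.055 0.071 0 -12 0;0.069 0.089 0 -15 0;0.083 0.106 0 -18 0;0.097 0.124 0 -21 0;0.1106 0.142 0 -24 0';python3 steer.py '0.006 0.024 0 -4 0;0.012 0.048 0 -8 0;0.018 0.072 0 -12 0;0.024 0.096 0 -15 0;0.03 0.12 0 -18 0;0.036 0.144 0 -20 0;0.041 0.164 0 -22 0;0.0434 0.1746 0 -23 0';python3 steer.py '0 0 0 0 0;0 0 0 0 0;0 0 0 0 0';python3 - <<'E'
from h import *
ready("green",.6275,.190)
E
```

```text
time_s: 58.87
tool_pos: [0.4429, -0.3193, 0.0686]
tool_rot: [179.9, 0.1, 97.6]
force: [-0.1, 0.6, 0.3]
grip_width: 0.0381
grasp_force: 0.0
time_s: 59.53
tool_pos: [0.4423, -0.3185, 0.1743]
tool_rot: [179.9, 0.1, 97.7]
force: [-0.0, -0.3, -0.7]
grip_width: 0.0151
grasp_force: 40.0
time_s: 60.2
tool_pos: [0.5044, -0.1452, 0.1707]
tool_rot: [-179.9, -0.1, 122.1]
force: [-0.4, 0.1, -1.3]
grip_width: 0.0153
grasp_force: 40.0
time_s: 60.87
tool_pos: [0.5662, 0.0232, 0.1708]
tool_rot: [-180.0, -0.1, 146.1]
force: [0.1, 0.1, -1.7]
grip_width: 0.0155
grasp_force: 40.0
time_s: 61.53
tool_pos: [0.6277, 0.194, 0.1708]
tool_rot: [179.8, -0.2, 169.2]
force: [-1.0, -0.2, -0.9]
grip_width: 0.0154
grasp_force: 40.0
time_s: 61.78
tool_pos: [0.6295, 0.1865, 0.1714]
tool_rot: [-179.9, -0.0, 168.6]
force: [-0.1, -0.2, -1.0]
grip_width: 0.0153
grasp_force: 40.0
{'side': ([-1.5763, -0.0045, -0.0005], np.float64(-0.794))}
at [0.6298 0.1859 0.1715] yaw 168.6 q7 40 -> d [0.0031 0.0036 0.0415] turn -0.7
green rollers px: [(np.int32(629), [292.0, 178.0])] hull [[309, 192], [244, 192], [313, 67], [239, 67]]
```

```bash
python3 steer.py '0.003 0.003 0.015 -0.6 0;0.003 0.003 0.03 -0.6 0;0.003 0.003 0.0415 -0.6 0;0.003 0.003 0.0415 -0.6 0;0.003 0.003 0.0415 -0.6 0' 40; python3 steer.py '0 0 0 0 0;0 0 0 0 0' 3;python3 steer.py '0.005 0 -0.006 0 0;0.01 0 -0.012 0 0;0.016 0 -0.018 0 0;0.022 0 -0.023 0 0;0.022 0 -0.025 0 0;0.022 0 -0.025 0 0;0.022 0 -0.025 0 0' 3;python3 - <<'E'
from h import *
pitch('green',cams=('side',));print(env.get_obs()["tool_pos"]);look([(235,20),(325,20),(325,240),(235,240)])
E
python3 steer.py '0 0 0 0 0;0 0 0 0 0;0 0 -0.003 0 0;0 0 -0.003 0 0' 3;python3 - <<'E'
from h import *
pitch('green',cams=('side',));look([(235,20),(325,20),(325,240),(235,240)])
E
```

```text
time_s: 62.3
tool_pos: [0.627, 0.1902, 0.1289]
tool_rot: [-179.9, -0.1, 169.2]
force: [-0.9, -0.0, 0.2]
grip_width: 0.0152
grasp_force: 40.0
time_s: 62.47
tool_pos: [0.628, 0.191, 0.1308]
tool_rot: [180.0, 0.0, 169.2]
force: [0.2, -0.2, -0.4]
grip_width: 0.0164
grasp_force: 3.0
time_s: 63.05
tool_pos: [0.6065, 0.1948, 0.1559]
tool_rot: [180.0, 0.1, 169.2]
force: [0.3, -0.2, 0.3]
grip_width: 0.016
grasp_force: 3.0
{'side': ([18.3703, -0.0088, -0.0007], np.float64(-0.767))}
[0.60652931 0.19468914 0.15563813]
[(502, [291.0, 82.0], [279, 73, 26, 20]), (54, [236.0, 150.0], [235, 136, 2, 30])]
time_s: 63.48
tool_pos: [0.6062, 0.195, 0.1586]
tool_rot: [180.0, -0.0, 169.2]
force: [0.8, 0.3, -0.1]
grip_width: 0.0159
grasp_force: 3.0
{'side': ([17.173, -0.0104, -0.0008], np.float64(-0.806))}
[(50, [236.0, 150.0], [235, 137, 2, 28])]
```

```bash
python3 steer.py '0 0 0 0 0;0 0 0 0 0;0 0 -0.02 0 0;0 0 -0.037 0 0;0.001 -0.02 -0.037 0 0;0.003 -0.053 -0.037 0 0;0.006 -0.088 -0.037 0 0;0.008 -0.125 -0.037 0 0' 40; python3 steer.py '0.003 -0.037 0 0 0;0.005 -0.075 0 0 0;0.007 -0.113 0 0 0;0.01 -0.15 0 0 0;0.012 -0.188 0 0 0;0.014 -0.225 0 0 0;0.017 -0.263 0 0 0;0.019 -0.3 0 0 0'; python3 steer.py '0.002 -0.025 0.01 0 0;0.002 -0.04 0.03 0 0;0.002 -0.0437 0.06 0 0;0.002 -0.0437 0.08 0 0;0.002 -0.0437 0.085 0 0;0.002 -0.0437 0.085 0 0' ;python3 -c "
from h import *
pitch('green',cams=('side','wrist')); to(.49,-.26,.0655,169)"
```

```text
time_s: 64.25
tool_pos: [0.5742, 0.0735, 0.1953]
tool_rot: [180.0, -0.0, 169.4]
force: [0.8, -0.6, -0.6]
grip_width: 0.0149
grasp_force: 40.0
time_s: 64.92
tool_pos: [0.4993, -0.2194, 0.1956]
tool_rot: [-179.9, 0.0, 169.2]
force: [0.8, -0.6, -0.7]
grip_width: 0.0154
grasp_force: 40.0
time_s: 65.42
tool_pos: [0.4892, -0.2593, 0.1092]
tool_rot: [179.9, -0.2, 169.3]
force: [0.5, 1.4, -0.0]
grip_width: 0.0154
grasp_force: 40.0
{'side': ([23.5866, -0.0032, 0.001], np.float64(-0.935)), 'wrist': ([22.1354, -0.0014, 0.0001], np.float64(-0.758))}
at [ 0.4911 -0.2597  0.1116] yaw 169.3 q7 87 -> d [ 0.0011 -0.0005  0.0461] turn 0.3
```

```bash
python3 steer.py '0.008 0 0.006 0 0;0.006 0 0.012 0 0;0.003 0 0.018 0 0;-0.001 0 0.025 0 0;-0.005 0 0.032 0 0;-0.009 0 0.038 0 0;-0.011 0 0.043 0 0;-0.012 0 0.0465 0 0' 3; python3 steer.py '0 0 0.001 0 0;0 0 0.001 0 0.045;0 0 0 0 0.045;0 0 0 0 0.045;0 0 0 0 0.045;0 0 -0.035 0 0.045;0 0 -0.075 0 0.045;0 0 -0.11 0 0.045' 3;python3 - <<'E'
from h import *
s=env.read_camera("scene"); d=env.read_camera("side")
for k,p in {"blue":(.4656,-.0362,169),"red":(.5786,-.124,169),"green":(.45,-.252,169),"yellow":(.572,-.21,169)}.items(): print(k,scoop([s,d],k,[p]))
print(trayfit([s,d],(.487,.187,-10.7)))
to(.466,.055,.25,79)
E
```

```text
time_s: 66.18
tool_pos: [0.5017, -0.2621, 0.0629]
tool_rot: [180.0, -0.1, 169.3]
force: [-1.0, 0.1, 5.2]
grip_width: 0.0161
grasp_force: 3.0
time_s: 66.85
tool_pos: [0.5016, -0.262, 0.1754]
tool_rot: [180.0, -0.0, 169.3]
force: [0.7, -0.9, 0.8]
grip_width: 0.0443
grasp_force: 0.0
blue (array([ 4.66204964e-01, -3.53107313e-02,  1.69362972e+02]), np.float64(-0.9187539729342656))
red (array([ 5.79240909e-01, -1.23308919e-01,  1.69919800e+02]), np.float64(-0.9142564796093712))
green (array([  0.45330051,  -0.25192696, 169.23805946]), np.float64(-0.8775652624705279))
yellow (array([  0.57149424,  -0.21065368, 170.66630555]), np.float64(-0.9071583118588029))
(array([ 0.4869852 ,  0.18872571, -9.69185737]), np.float64(-0.7663067973502107))
at [ 0.5055 -0.2633  0.1799] yaw 169.2 q7 89 -> d [ 0.0975  0.305  -0.0722] turn 90.2
```

```bash
python3 steer.py '0.013 0.038 -0.02 7 0.06;0.026 0.076 -0.04 14 0.06;0.039 0.114 -0.06 21 0.06;0.052 0.152 -0.072 28 0.06;0.065 0.19 -0.072 35 0.06;0.078 0.228 -0.072 42 0.06;0.088 0.266 -0.072 49 0.06;0.0975 0.3 -0.072 56 0.06'; python3 steer.py '0 0.01 0 7 0.06;0 0.01 0 14 0.06;0 0.01 0 21 0.06;0 0.01 0 28 0.06;0 0.01 0 34 0.06;0 0.01 0 34 0.06;0 0.01 0 34 0.06;0 0.01 0 34 0.06';python3 - <<'E'
from h import *
w=env.read_camera("wrist");print(trayfit([w],(.487,.186,-10.7)))
s=env.read_camera("scene"); d=env.read_camera("side")
cv2.imwrite("pics/e.png",np.vstack([cv2.resize(w["color"][0:190,170:380],(780,300)),np.hstack([cv2.resize(s["color"][210:290,285:365],(390,290)),cv2.resize(d["color"][215:300,200:285],(390,290))])]))
to(.4629,.060,.067,79)
E
```

```text
time_s: 67.62
tool_pos: [0.4612, 0.0527, 0.2452]
tool_rot: [-179.9, 0.1, 112.9]
force: [-0.7, 0.0, 0.7]
grip_width: 0.0599
grasp_force: 0.0
time_s: 68.28
tool_pos: [0.4711, 0.0544, 0.2457]
tool_rot: [-180.0, 0.0, 79.4]
force: [0.2, 0.8, -0.6]
grip_width: 0.06
grasp_force: 0.0
(array([  0.48574148,   0.1865825 , -10.24702435]), np.float64(-0.7636623968162374))
at [0.4713 0.0545 0.2458] yaw 79.3 q7 -13 -> d [ 0.0039 -0.0092  0.1788] turn 0.3
```

View pics/e.png

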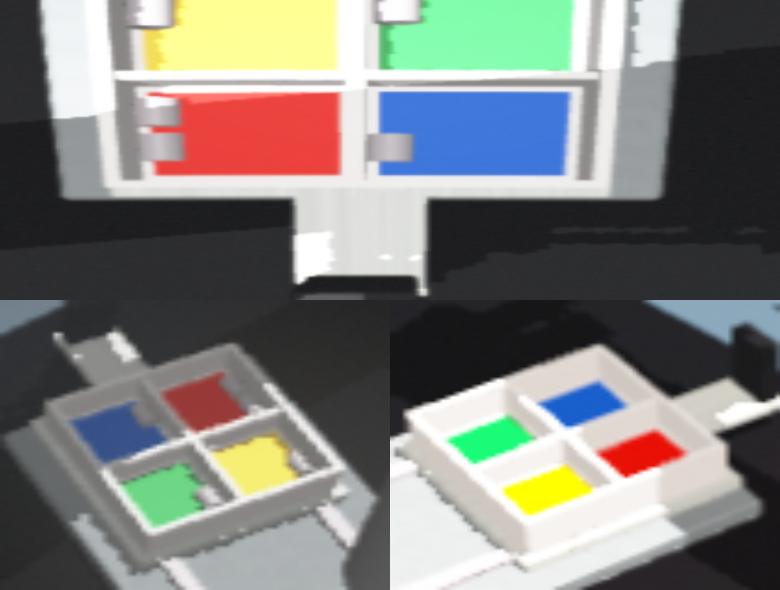

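```bash
python3 steer.py '-0.015 -0.005 0.02 0.3 0;-0.0275 -0.0097 0.05 0.3 0;-0.0275 -0.0097 0.09 0.3 0;-0.0275 -0.0097 0.13 0.3 0;-0.0275 -0.0097 0.165 0.3 0;-0.0275 -0.0097 0.179 0.3 0;-0.0275 -0.0097 0.179 0.3 0;-0.0275 -0.0097 0.179 0.3 0' 20; python3 steer.py '0.006 0 0 0 0;0.014 0 0 0 0;0.022 0 0 0 0;0.032 0 0 0 0;0.042 0 0 0 0;0.052 0 0 0 0;0.062 0 0 0 0;0.072 0 0 0 0'; python3 steer.py '0.01 0 0 0 0;0.02 0 0 0 0;0.03 0 0 0 0;0.04 0 0 0 0;0.05 0 0 0 0;0.06 0 0 0 0;0.068 0 0 0 0;0.075 0 0 0 0'; python3 -c "
from h import *
to(.4943,.2237,.067,79)
s=env.read_camera('scene');d=env.read_camera('side');print(trayfit([s],(.508,.3,-10.7)),trayfit([d],(.508,.3,-10.7)))"
```

```text
time_s: 69.1
tool_pos: [0.4564, 0.03, 0.0668]
tool_rot: [-179.9, -0.1, 79.0]
force: [-0.2, 1.4, 0.3]
grip_width: 0.0148
grasp_force: 0.0
time_s: 69.77
tool_pos: [0.4711, 0.1, 0.068]
tool_rot: [179.9, 0.1, 78.9]
force: [-1.5, -2.9, 2.8]
grip_width: 0.0003
grasp_force: 1.6
time_s: 70.43
tool_pos: [0.4853, 0.1742, 0.0677]
tool_rot: [179.9, 0.1, 79.0]
force: [-0.6, -3.3, 1.8]
grip_width: 0.0007
grasp_force: 1.5
at [0.4853 0.1742 0.0677] yaw 79.0 q7 -54 -> d [ 0.0503 -0.0007  0.0007] turn -0.0
(array([ 0.51265063,  0.31580041, -9.04335645]), np.float64(-0.6073669969789361)) (array([  0.51196023,   0.31876895, -10.06879417]), np.float64(-0.8234764906643393))
```

```bash
python3 steer.py '0.01 0 0 0 0;0.02 0 0 0 0;0.028 0 0 0 0;0.034 0 0 0 0;0.039 0 0 0 0;0.042 0 0 0 0;0.042 0 0 0 0'; python3 steer.py '0.003 0 0 0 0;0.006 0 0 0 0;0.006 0 0 0 0';python3 steer.py '0.003 0 0 0 0;0.006 0 0 0 0;0.006 0 0 0 0'
```

```text
time_s: 71.12
tool_pos: [0.4931, 0.2157, 0.067]
tool_rot: [180.0, -0.1, 79.0]
force: [0.2, -0.7, -0.5]
grip_width: 0.0006
grasp_force: 0.1
time_s: 71.37
tool_pos: [0.4941, 0.2212, 0.067]
tool_rot: [180.0, -0.0, 79.0]
force: [-0.0, -1.1, 0.4]
grip_width: 0.0006
grasp_force: 0.4
time_s: 71.62
tool_pos: [0.4945, 0.223, 0.0668]
tool_rot: [-179.9, 0.5, 78.9]
force: [-5.2, -11.7, 9.7]
grip_width: 0.0003
grasp_force: 6.0
```

```bash
python3 steer.py '0.003 0 0 0 0;0.005 0 0 0 0;0.005 0 0 0 0;0.005 0 0 0 0'; python3 steer.py '-0.008 0 0 0 0;-0.02 0 0 0 0;-0.045 0 0 0 0;-0.08 0 0 0 0;-0.11 0 0 0 0;-0.11 0 -0.03 0 0;-0.11 0 -0.07 0 0;-0.11 0 -0.1 0 0'
python3 - <<'E'
from h import *
s=env.read_camera("scene"); d=env.read_camera("side")
for k,p in {"blue":(.4656,-.0362,169),"red":(.5786,-.124,169),"green":(.4533,-.252,169),"yellow":(.572,-.21,169)}.items(): print(k,scoop([s,d],k,[p]))
print(trayfit([d],(.521,.364,-10.7)))
E
```

```text
time_s: 71.95
tool_pos: [0.4946, 0.2229, 0.0666]
tool_rot: [-179.8, 1.0, 78.7]
force: [-9.8, -23.4, 19.2]
grip_width: 0.0003
grasp_force: 11.9
time_s: 72.62
tool_pos: [0.4754, 0.1244, 0.1686]
tool_rot: [180.0, -0.1, 78.9]
force: [0.3, -0.3, 0.5]
grip_width: 0.0008
grasp_force: 0.0
blue (array([ 4.66666092e-01, -3.49867474e-02,  1.68924331e+02]), np.float64(-0.7271578766212432))
red (array([ 5.78669824e-01, -1.24284841e-01,  1.70393655e+02]), np.float64(-0.8476400519457257))
green (array([  0.45371364,  -0.25170032, 168.67276061]), np.float64(-0.7272250617726765))
yellow (array([  0.57204577,  -0.20981809, 169.61689546]), np.float64(-0.9069802320647322))
(array([ 0.52101281,  0.36633459, -9.21781793]), np.float64(-0.7978983342759901))
```

```bash
python3 -c "
from cell import env
print(env.sign_off())"
```

```text
the job is handed in; nothing more can be done
None
```

The job is handed in: all five rollers (two red, one each blue, yellow and green) are in their own-colour cells, all four scoops stand on the mat, and the tray is home against its stop. On my first try at the blue cell the scoop hit the tray handle and shoved the tray in about 4 cm with nothing spilled, so I redrew it fully before tipping any rollers.

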